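# Load the last vial and drop the shaker's latch bar into its keeper

### The job

Stand the loose vial upright in the empty pocket of the shaker's carriage while the carriage is still out. Then lift the latch bar by its ball knob, push the carriage in under the control head with the bar raised, and let the bar drop fully home into the notch of the keeper so that the carriage is locked in. Leave the beaker, the timer and the marker where they are.

Things in the scene. Friction and masses are not known exactly. Their poses are not given: they have to be found in the camera images.
- shaker: Bench vial shaker, fixed: white base plate 200 x 210 mm, top 14 mm above the worktop; origin on the worktop under its middle. x points away from the operator (the way the carriage goes in), y left, z up. A column at the rear right carries the control head over the right half; the keeper block stands at the front right, the latch bar runs across the front. Tall centrifuges stand on both sides.
- head_edge (a point): Middle of the lower front edge of the overhanging control head (100 mm wide in y, 162 mm deep behind it, 34 mm thick, underside 170 mm above the worktop). With the carriage in, the ball knob lies 80 mm below and only 5 to 17 mm before it: no room for a hand pointing straight down. Come in leaning 30 to 45 degrees, fingers pointing down and away from the operator. Axes are the shaker's.
- keeper_mid (a point): Mean place of the notch in the dark steel keeper, level with its top, 53 mm above the worktop. Along the shaker's x, from the operator: tooth 10 mm thick, open-topped notch 13 mm wide, land 16 mm thick of equal height; 16 mm wide in y. The keeper is screwed on through slots: the true notch lies up to 6 mm further in or out, differently each time and not given. Feel for it.
- carriage (a joint): Travel of the carriage, m: 0 = at its inner stop, grows as it comes out to the operator (to 0.09). Starts at 0.05 to 0.075. A return spring (60 N/m, zero at 0.075) and 1.5 N friction act on it: let go when in and not latched, it creeps out. The bar is over the middle of the notch at a value between 0.006 and 0.018.
- latch_bar (a joint): Angle of the latch bar, rad: 0 = level, fully down on its stop (also when the carriage is out), grows as lifted, to 0.7. Steel, 8 mm thick along the shaker's x, 12 mm high, 0.22 kg, pivoted at its left end on the carriage front 43 mm above the worktop; the keeper is 157 mm from the pivot. Level, its underside lies 16 mm below the keeper's top: over 0.12 rad clears the tooth.
- knob (a point): Centre of the black ball knob, 24 mm in diameter, on an 8 mm upright stem on the latch bar, 120 mm right of the bar's pivot and 47 mm above it; bar level, it is 90 mm above the worktop, at x = -63 mm minus the carriage travel, y = -45 mm in the shaker's frame. Axes are the bar's. The ball can turn between the fingers.
- pocket (a point): Middle of the mouth of the empty pocket, 28 x 28 mm, 20 mm deep, at the left of the carriage's black vial block; mouth 46 mm above the worktop, open above. Axes are the shaker's. A like vial is fixed in the other pocket, 73 mm to the right. The carriage's front panel, its top 50 mm above the worktop, is 50 mm in front of the pockets.
- vial_mid (a point): Middle (26 mm up) of the loose screw-cap vial, 23 mm in diameter, 52 mm tall, 20 g, standing on the worktop left of the shaker; z up along the vial. Standing in the pocket its middle is 6 mm above the pocket's mouth.
- beaker_mid (a point): Middle of the loose beaker, 74 mm in diameter, 86 mm tall, 60 g. To be left alone.
- timer_mid (a point): Middle of the loose lab timer, 62 x 62 x 18 mm. To be left alone.
- marker_mid (a point): Middle of the loose felt marker, 135 mm long (along y), 15 mm thick, lying on the worktop. To be left alone.

How it is judged:
By the outcome, as a careful person would: the job done as asked, in the order asked, and still so for the second after the job is handed in, with the robot touching nothing.
It also fails if it takes over 72 s, if anything falls off the work surface, if the arm or the gripper's body presses on something with over 40 N, if the wrist force passes 120 N, or if a joint passes its speed limit or range.

### The arm

A 7-joint arm with a two-finger parallel gripper is mounted at the origin on a cart in front of the work surface, level with it; the furniture and walls round the work are solid. World frame = base frame: x ahead of the robot, y to its left, z up, the work surface at z = 0. Lengths are in m, angles in rad, forces in N, time in s.
With the tool pointing down it reaches from about 0.425 to 0.95 m from the base axis. Payload 16.7 kg.
Tool frame: the origin (TCP) lies midway between the tips of the shut fingers; the grasp point (between the pads) lies behind it (arm.tcp_to_grasp is the z of the grasp point in the tool frame, in m); z points along the fingers, y is the line along which they close (so a half turn about z gives the same grasp; the last joint's range is limited). The gripper opens to 94 mm and grips with 3 to 60 N. Pads are 16 mm wide; open, the fingers measure 119 mm over their backs; the gripper's body (75 mm by 177 mm) begins 78 mm behind the grasp point.
Start: joints at [-1.407, 0.426, 0.074, 1.606, -0.034, 1.111, -0.067], TCP at [0.208, 0.642, 0.205] pointing down, gripper open.
Joint ranges: [-2.85, 2.85], [-0.5, 2.14], [-1.23, 1.37], [0.21, 2.46], [-1.02, 4.16], [0.16, 2.05], [-2.73, 2.73]. Speed limits (rad/s): [1.89, 1.89, 2.39, 2.39, 3.01, 3.01, 3.01].

### API

Orientations are given as [roll, pitch, yaw] about the fixed x, y, z axes, in that order (R = Rz(yaw) Ry(pitch) Rx(roll)).
In Python, from plant import arm gives the robot as it stands. The module is installed in compiled form; this text tells all that it offers.
- The arm moves only by the shell command python3 -m handwheel 'ROWS' [OPENING] [FORCE]. ROWS is JSON, one flat list of numbers, 4 for each row, row after row: the shift along the tool's x, y, z in m, then the turn about the tool's z in rad. In form: [tx, ty, tz, turn, tx, ty, tz, turn, ...]. A call has 1 to 8 rows; each row is the pose to reach, as a shift and turn from the pose commanded when the call began, along the tool's axes at that moment; what a row does not reach only later rows make up. A row lasts 1/10 s, in which the tool goes at most 50 mm and 8.59 degrees, less where a joint would pass 70% of its speed; a pose out of reach is approached as far as the arm can. A call with a gripper value outside its range is refused whole. OPENING is the finger opening in m, from 0 to 0.094, set as the call begins (- or left out, the last holds). The fingers move at their own pace and stop on an object; FORCE is the grip in N (left out, the last holds). Time passes only in rows, so rows that repeat a pose let the fingers close. It gives the time, the measured TCP pose, the force, the opening and the grip force at its end, in the units of the state.
- arm.observe(): the state, without advancing time (a new reading comes with each control period).
- arm.camera(name): name is "side" or "top" or "wrist"; returns a dict with "frame" (400x640x3 uint8, red, green, blue), "fx", "fy", "cx", "cy" (pixels), "distortion" ([k1, k2, p1, p2, k3] as OpenCV has them; the pictures are not rectified), "rvec" (rotation vector, rad) and "tvec" (3), from world to camera coordinates, as OpenCV has them. Camera axes: x right, y down, z forward; pixel columns grow to the right and rows downward; lengths in m; the calibration is good to about 2 mm. A picture is of the moment at which its call begins. There is no depth.
- arm.hand_in(): hands the job in; it is judged then, once.
The state is a dict: "time_s": time; "joints": joint angles; "joint_velocities": joint speeds; "effort": joint torques, N m; "tcp_pos": TCP position; "eef_rot": TCP orientation; "wrist_force": force on the tool from outside, world axes, zero at the start; "wrist_torque": the same for the moment, N m; "finger_gap": finger opening in m; "grip_force": force on a finger pad.
Only numpy, scipy, OpenCV 4.12 (cv2) and the standard library are available. Lean on these libraries where they do the work, as an engineer would, in place of code of your own. Each camera call takes 0.05 s, during which the arm holds its last target. There are 200 camera calls.

## Working session

There is one attempt and no reset: what is moved stays moved. The work goes in short steps, Python scripts to look and compute and a shell command to move; the robot and the scene stay as the last step left them, time stands still between calls to the robot, and variables do not carry over. Pictures are saved under pics/ and viewed, at most 10 in all, crops included, and the job is handed in when it is done.

```bash
mkdir -p pics; cat > h.py <<'E'
import numpy as np, cv2
from plant import arm
from scipy.spatial.transform import Rotation as R
def save(c,n):
    cv2.imwrite(n,c["frame"][:,:,::-1])
def cal(c):
    K=np.array([[c["fx"],0,c["cx"]],[0,c["fy"],c["cy"]],[0,0,1.]])
    return K,np.array(c["distortion"],float),np.array(c["rvec"],float),np.array(c["tvec"],float)
def ray(c,p):
    K,d,r,t=cal(c); u=cv2.undistortPoints(np.array([[p]],float),K,d)[0,0]
    M=cv2.Rodrigues(r)[0]; o=-M.T@t; v=M.T@np.array([u[0],u[1],1]); return o,v/np.linalg.norm(v)
def atz(c,p,z):
    o,v=ray(c,p); return o+v*(z-o[2])/v[2]
def tri(l):
    A=np.zeros((3,3));b=np.zeros(3)
    for c,p in l:
        o,v=ray(c,p);P=np.eye(3)-np.outer(v,v);A+=P;b+=P@o
    x=np.linalg.solve(A,b)
    return x,[np.linalg.norm(np.cross(x-ray(c,p)[0],ray(c,p)[1])) for c,p in l]
def proj(c,X):
    K,d,r,t=cal(c); return cv2.projectPoints(np.array(X,float).reshape(-1,1,3),r,t,K,d)[0][:,0]
E
python3 - <<'E'
from h import *
import pickle
for n in ["side","top","wrist"]:
    c=arm.camera(n); save(c,f"pics/{n}0.png"); pickle.dump(c,open(f"{n}0.pkl","wb"))
    K,d,r,t=cal(c); print(n,-cv2.Rodrigues(r)[0].T@t)
s=arm.observe();print(s); print(arm.tcp_to_grasp)
E
```

```text
side [-0.14676977 -0.18269427  0.88211557]
top [ 0.38725009 -0.10244895  1.09214825]
wrist [0.13814209 0.66485271 0.38384684]
{'time_s': 0.15, 'joints': array([-1.40648339,  0.42658309,  0.07385217,  1.60646768, -0.03407787,
        1.11081589, -0.06712107]), 'joint_velocities': array([ 3.08602854e-05, -2.82542436e-03,  9.21887223e-04, -9.38107425e-04,
       -8.77656547e-04,  1.19376068e-04, -4.37044913e-04]), 'effort': array([ 6.53731739e-03, -9.36289501e+01,  3.67078699e+00, -4.54409695e+01,
       -4.85644571e-02,  1.81580870e-02,  4.07848586e-05]), 'tcp_pos': array([0.20828317, 0.6416898 , 0.20493648]), 'eef_rot': array([-3.14058083e+00,  8.29762186e-05,  2.82773995e+00]), 'wrist_force': array([0.28262675, 0.54514226, 0.35106681]), 'wrist_torque': array([-0.02407519,  0.0138409 ,  0.01308668]), 'grip_force': 0.0, 'finger_gap': 0.0941833956311592}
-0.0188
```

View pics/side0.png

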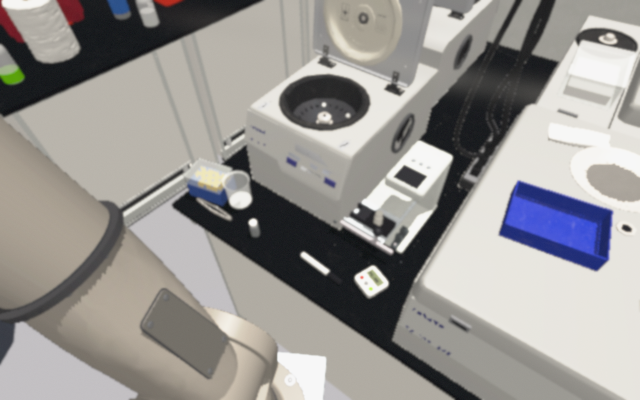

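View pics/top0.png

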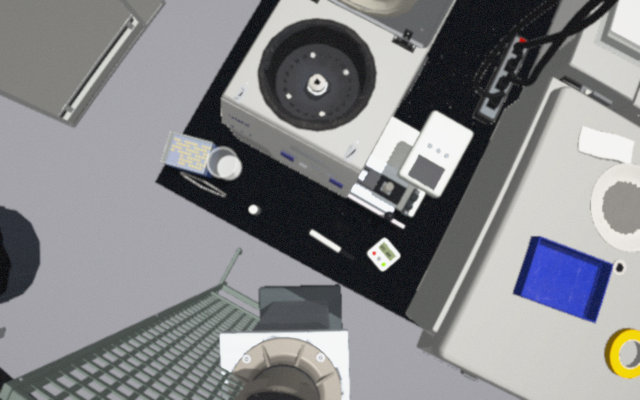

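The side view shows the loose vial at about (254,228), the shaker with its carriage at about (385,210), the marker at (317,264) and the timer at (371,281). The top view shows the vial at (253,210) and the shaker at (400,180). I'll enlarge both.

```bash
python3 - <<'E'
from h import *
import pickle
for n,(x,y,w,h,s) in dict(side=(330,135,130,120,5),top=(330,100,160,140,5)).items():
    c=pickle.load(open(f"{n}0.pkl","rb")); I=c["frame"][y:y+h,x:x+w,::-1]
    if n=="top": x,y,w,h,s=340,105,140,130,4.5
    I=c["frame"][y:y+h,x:x+w,::-1]
    B=cv2.resize(I,None,fx=s,fy=s,interpolation=cv2.INTER_CUBIC)
    for k in range(0,w,20):
        cv2.putText(B,str(x+k),(int(k*s),10),0,.35,(0,0,255),1); cv2.line(B,(int(k*s),0),(int(k*s),B.shape[0]),(0,0,255) if k%100==0 else (90,90,200),1) if 1 else 0
    for k in range(0,h,20):
        cv2.putText(B,str(y+k),(0,int(k*s)+10),0,.35,(0,255,255),1); cv2.line(B,(0,int(k*s)),(B.shape[1],int(k*s)),(90,200,200),1)
    cv2.imwrite(f"pics/{n}0c.png",B)
E
```

```text
(no output)
```

View pics/side0c.png

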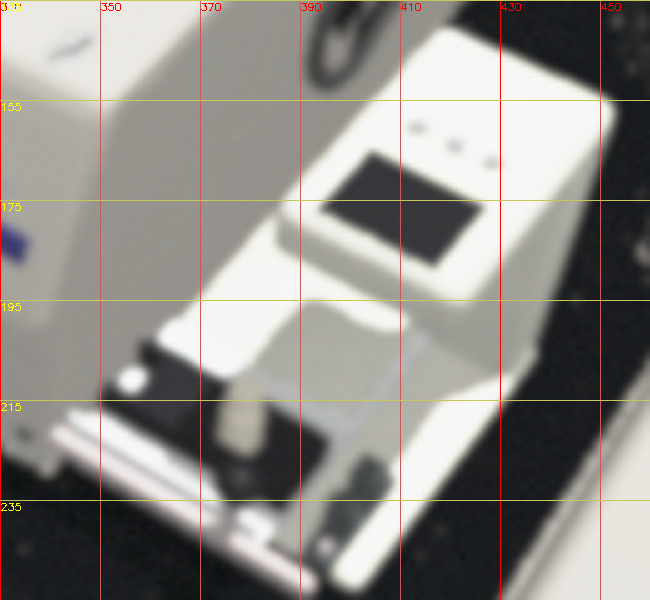

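View pics/top0c.png

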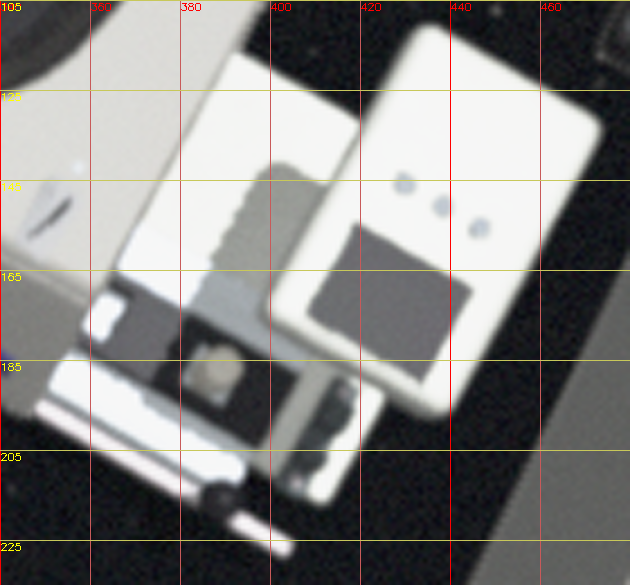

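Side crop: the ball knob's dark gap is near (376,235), the empty pocket's bright floor at (356,211), and the fixed vial at (378,218). Top crop: knob (388,214), pocket (362,174), fixed vial (388,187), base plate front-right corner (412,216).

```bash
python3 - <<'E'
from h import *
import pickle
s=pickle.load(open("side0.pkl","rb"));t=pickle.load(open("top0.pkl","rb"))
P=dict(hFL=((387,178),(399,174)),hFR=((421.5,196),(437.5,197.5)),hBR=((452,157),(473,132)),hBL=((417,141),(432,111)),
baseFR=((399.5,253),(411.5,216)),bar_r=((391,251.5),(402.5,226)),bar_l=((341,221),(349,195.5)),knob=((376.5,231),(388.3,214.5)),fixcap=((378,213),(387.8,186.5)),
panR=((384,240.5),(393,208)))
X={}
for k,(a,b) in P.items():
    x,e=tri([(s,a),(t,b)]); X[k]=x; print(k,x.round(4),np.round(e,4))
d=X['hBL']-X['hFL'];print(np.linalg.norm(d),np.degrees(np.arctan2(d[1],d[0])))
d=X['hBR']-X['hFR'];print(np.linalg.norm(d),np.degrees(np.arctan2(d[1],d[0])))
d=X['bar_l']-X['bar_r'];print(np.linalg.norm(d),np.degrees(np.arctan2(-d[0],d[1])))
print("vial",atz(s,(252.5,220),.052),atz(s,(254,236),0),atz(t,(253,209.5),.052))
for n,c in (("side",s),("top",t)):
  I=c["frame"];x,y=(230,205) if n=="side" else (233,190)
  cv2.imwrite(f"pics/v{n}.png",0*I) if 0 else None
a=cv2.resize(s["frame"][205:250,230:280,::-1],None,fx=8,fy=8,interpolation=cv2.INTER_CUBIC)
b=cv2.resize(t["frame"][190:235,230:280,::-1],None,fx=8,fy=8,interpolation=cv2.INTER_CUBIC)
cv2.imwrite("pics/vials.png",np.hstack([a,b]))
E
```

```text
hFL [ 0.5094 -0.2697  0.1941] [0.0022 0.0022]
hFR [ 0.4576 -0.3467  0.1975] [0.0017 0.0017]
hBR [ 0.5948 -0.4306  0.1952] [0.0003 0.0003]
hBL [ 0.6412 -0.3457  0.1992] [0.0021 0.0021]
baseFR [ 0.4281 -0.3281  0.0032] [0.0011 0.0011]
bar_r [ 0.4033 -0.2987  0.044 ] [0.0008 0.0008]
bar_l [ 0.4798 -0.1706  0.0519] [0.0005 0.0005]
knob [ 0.4301 -0.2584  0.0882] [0.0006 0.0006]
fixcap [ 0.4964 -0.2624  0.0758] [0.0011 0.0011]
panR [ 0.4487 -0.2825  0.0232] [0.0023 0.0023]
0.1522400831876336 -29.958598808163988
0.16086663952338492 -31.432013464283898
0.14941649711866298 -30.835614354635315
vial [0.46051473 0.0608206  0.052     ] [4.45766354e-01 6.07174894e-02 1.11022302e-16] [0.45279631 0.05980588 0.052     ]
```

View pics/vials.png

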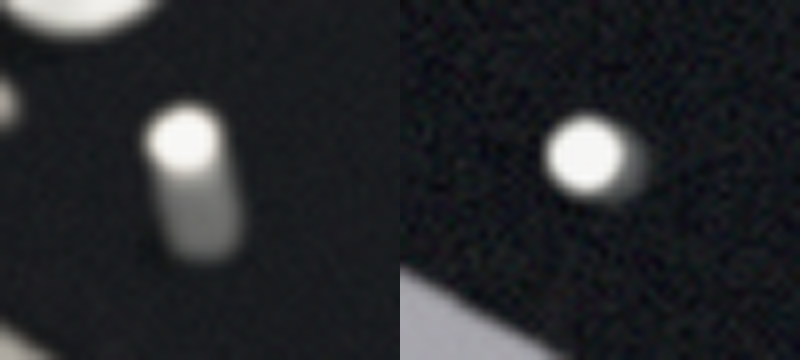

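The crop shows the loose vial standing upright, with its cap centre at side (253.4,222.3) and top (253.4,209.6).

```bash
python3 - <<'E'
from h import *
import pickle
s=pickle.load(open("side0.pkl","rb"));t=pickle.load(open("top0.pkl","rb"))
print("vialcap",tri([(s,(253.4,222.3)),(t,(253.4,209.6))]))
print("vial base", atz(s,(255.5,235.5),0))
psi=np.radians(-30.7);ex=np.array([np.cos(psi),np.sin(psi)]);ey=np.array([-ex[1],ex[0]])
K=np.array([.4301,-.2584])
def sh(p): d=p[:2]-K; return np.round([d@ex, d@ey-.045,p[2]],4)  # x rel to knob
for k,z,a,b in [("pocket mouth",.046,(356,211),(362.5,174)),("fixcap",0,(378,213),(387.8,186.5)),("hFL",0,(387,178),(399,174)),("hFR",0,(421.5,196),(437.5,197.5)),("baseFR",0,(399.5,253),(411.5,216))]:
    x,e=tri([(s,a),(t,b)]); print(k,x.round(4),sh(x))
for p in [(412,312),(540,95)]: print("rightbox z0",sh(atz(t,p,0)))
for p in [(428,338),(556,95)]: print("rightbox z.3",[(z,sh(atz(t,p,z))) for z in(.15,.25)])
print("leftbox bottom",sh(atz(s,(340,220),0)), sh(atz(t,(342,198),0)), "top",tri([(s,(352,156)),(t,(352,167))]), sh(tri([(s,(352,156)),(t,(352,167))])[0]))
E
```

```text
vialcap (array([0.45267126, 0.05771022, 0.0527981 ]), [np.float64(0.0010193223465053876), np.float64(0.0010193223465053741)])
vial base [0.44776691 0.05702768 0.        ]
pocket mouth [ 0.5339 -0.2079  0.0305] [0.0634 0.0514 0.0305]
fixcap [ 0.4964 -0.2624  0.0758] [ 0.0591 -0.0146  0.0758]
hFL [ 0.5094 -0.2697  0.1941] [ 0.0739 -0.0143  0.1941]
hFR [ 0.4576 -0.3467  0.1975] [ 0.0687 -0.1069  0.1975]
baseFR [ 0.4281 -0.3281  0.0032] [ 0.0339 -0.1059  0.0032]
rightbox z0 [-0.1744 -0.2223  0.    ]
rightbox z0 [ 0.4874 -0.2626  0.    ]
rightbox z.3 [(0.15, array([-0.1987, -0.2399,  0.15  ])), (0.25, array([-0.19  , -0.2073,  0.25  ]))]
rightbox z.3 [(0.15, array([ 0.4248, -0.2513,  0.15  ])), (0.25, array([ 0.3673, -0.2175,  0.25  ]))]
leftbox bottom [0.0321 0.0811 0.    ] [-0.0101  0.0673  0.    ] top (array([ 0.51917168, -0.17586602,  0.24744162]), [np.float64(0.009904102996493191), np.float64(0.009904102996493193)]) [0.0345 0.0714 0.2474]
```

```bash
cat > to.py <<'E'
import sys; from h import *
# target x y z yawdeg -> tool-axes shift and turn
x,y,z,yw=map(float,sys.argv[1:5]); s=arm.observe(); Rm=R.from_euler('xyz',s["eef_rot"])
d=Rm.inv().apply(np.array([x,y,z])-s["tcp_pos"]); w=-(np.radians(yw)-s["eef_rot"][2]); w=(w+np.pi)%(2*np.pi)-np.pi
print("shift",d.round(4),"turn",round(w,3),"t",s["time_s"],"tcp",s["tcp_pos"].round(4),"F",s["wrist_force"].round(1),"gap",round(s["finger_gap"],4),s["eef_rot"].round(4))
E
python3 to.py .452 .058 .16 59.3
python3 -m handwheel '[-0.20,-0.24,0,0.9,-0.20,-0.24,0,0.9,-0.20,-0.24,0,0.9,-0.20,-0.24,0,0.9,-0.20,-0.24,0,0.9,-0.20,-0.24,0,0.9,-0.20,-0.24,0,0.9,-0.20,-0.24,0,0.9]'
python3 to.py .452 .058 .12 59.3
```

```text
shift [-0.412  -0.4799  0.0455] turn 1.793 t 0.15 tcp [0.2083 0.6417 0.2049] F [0.3 0.5 0.4] gap 0.0942 [-3.1406e+00  1.0000e-04  2.8277e+00]
time_s: 0.95
tcp_pos: [0.3253, 0.3504, 0.2058]
eef_rot: [3.141, -0.001, 1.926]
wrist_force: [-1.2, 1.5, -0.3]
finger_gap: 0.0939
grip_force: 0.0
shift [-0.3183  0.0172  0.0856] turn 0.891 t 0.95 tcp [0.3253 0.3504 0.2058] F [-1.2  1.5 -0.3] gap 0.0939 [ 3.1414e+00 -6.0000e-04  1.9258e+00]
```

```bash

python3 -m handwheel '[-0.318,0.017,0.045,0.89,-0.318,0.017,0.045,0.89,-0.318,0.017,0.045,0.89,-0.318,0.017,0.045,0.89,-0.318,0.017,0.045,0.89,-0.318,0.017,0.045,0.89,-0.318,0.017,0.045,0.89,-0.318,0.017,0.045,0.89]' 0.07
python3 to.py .452 .058 .12 59.3
python3 - <<'E'
from h import *
import pickle
c=arm.camera("wrist"); save(c,"pics/w1.png"); pickle.dump(c,open("w1.pkl","wb"))
print(proj(c,[[.4525,.0577,.052],[.4525,.0577,0],[.53,-.208,.046]]))
E
```

```text
time_s: 1.75
tcp_pos: [0.4527, 0.0583, 0.1602]
eef_rot: [3.141, 0.001, 1.036]
wrist_force: [0.7, 0.6, -0.2]
finger_gap: 0.07
grip_force: 0.0
shift [-0.0006 -0.0005  0.0402] turn 0.001 t 1.75 tcp [0.4527 0.0583 0.1602] F [ 0.7  0.6 -0.2] gap 0.07 [3.1408e+00 1.2000e-03 1.0360e+00]
[[321.22251616 194.30699521]
 [321.27107055 183.56652188]
 [479.09608054 335.84625483]]
```

View pics/w1.png

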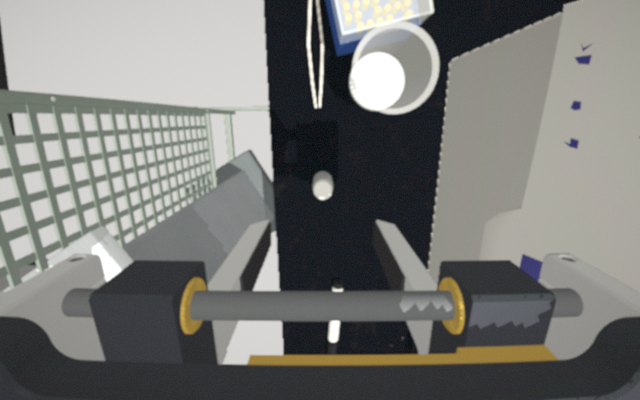

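The wrist view shows the vial at about (322,186), between the fingers but slightly up-image of the predicted point. I'll refine that with a blob measurement.

```bash

python3 - <<'E'
from h import *
import pickle
c=pickle.load(open("w1.pkl","rb")); g=cv2.cvtColor(c["frame"],cv2.COLOR_RGB2GRAY)[160:215,300:345]
for th in (70,120,170,200):
    n,l,st,ce=cv2.connectedComponentsWithStats((g>th).astype(np.uint8)); i=1+np.argmax(st[1:,4]); print(th,st[i]+[300,160,0,0,0],ce[i]+[300,160])
print(g[::3,10:36:3])
print(c["fx"], atz(c,(322,186),.026),atz(c,(322,189),.052),atz(c,(322,183),0.))
E
```

```text
70 [312 171  22  30 536] [322.41977612 185.63246269]
120 [313 175  20  26 411] [322.67153285 187.40875912]
170 [314 180  18  20 284] [322.51408451 189.42253521]
200 [315 182  16  18 227] [322.57709251 190.11453744]
[[ 26  17  21  17  21  23  20  22  23]
 [ 15  22  25  24  18  12  25  21  19]
 [ 21  21  17  16  20  19  19  20  22]
 [ 21  17  13  21  24  23  19  19  20]
 [ 22  17  48 102 111 100  57  21  22]
 [ 27  41 112 120 121 119 121  66  17]
 [ 19  82 120 132 139 139 134 102  25]
 [ 16  95 147 181 194 186 162 131  33]
 [ 30 119 197 213 214 215 204 154  48]
 [ 31 146 213 215 214 215 214 182  46]
 [ 26 152 214 214 213 214 214 186  34]
 [ 32 116 213 213 214 213 218 168  30]
 [ 24  40 163 229 233 220 204  92  26]
 [ 33  29  44 164 215 156  64  30  34]
 [ 33  29  30  29  26  26  25  29  27]
 [ 32  32  25  25  24  32  32  32  34]
 [ 31  30  32  30  27  30  28  25  32]
 [ 31  33  30  25  27  28  34  33  35]
 [ 31  33  31  27  30  33  32  20  31]]
280.9703626498887 [0.45474952 0.0598092  0.026     ] [0.45614707 0.0622474  0.052     ] [0.45363991 0.05785736 0.        ]
```

```bash

python3 -m handwheel '[0.002,0.001,0.045,0,0.002,0.001,0.09,0,0.002,0.001,0.133,0,0.002,0.001,0.133,0]' 0.07
python3 -m handwheel '[0,0,0,0,0,0,0,0,0,0,0,0,0,0,0,0,0,0,0,0,0,0,0,0]' 0 8
python3 -m handwheel '[0,0,-0.04,0,0,0,-0.08,0,0,0,-0.12,0,0,0,-0.12,0]'
python3 to.py .534 -.208 .13 59.3
```

```text
time_s: 2.2
tcp_pos: [0.4503, 0.062, 0.0235]
eef_rot: [-3.137, 0.007, 1.041]
wrist_force: [1.3, 0.4, 1.3]
finger_gap: 0.0697
grip_force: 0.0
time_s: 2.8
tcp_pos: [0.4536, 0.0614, 0.028]
eef_rot: [3.141, -0.001, 1.038]
wrist_force: [0.5, -0.7, -0.6]
finger_gap: 0.0252
grip_force: 0.1
time_s: 3.2
tcp_pos: [0.4557, 0.0616, 0.1516]
eef_rot: [3.139, -0.006, 1.037]
wrist_force: [0.6, -0.7, -1.1]
finger_gap: 0.0003
grip_force: 0.0
shift [-0.1925  0.2045  0.0211] turn 0.002 t 3.2 tcp [0.4557 0.0616 0.1516] F [ 0.6 -0.7 -1.1] gap 0.0003 [ 3.1386 -0.0059  1.0372]
```

I lifted before the fingers had finished closing. I'll check that the vial is still standing.

```bash

python3 -m handwheel '[0,0,0,0,0,0,0,0]' 0.07
python3 - <<'E'
from h import *
import pickle
c=arm.camera("wrist"); pickle.dump(c,open("w2.pkl","wb")); t=arm.camera("top"); s=arm.camera("side")
f=lambda I,x,y:cv2.resize(I["frame"][y:y+90,x:x+90,::-1],None,fx=4,fy=4,interpolation=cv2.INTER_CUBIC)
B=np.hstack([f(c,275,140),f(s,210,180)]);cv2.imwrite("pics/w2.png",B)
g=cv2.cvtColor(c["frame"],cv2.COLOR_RGB2GRAY)[140:240,280:365]
for th in (70,170,200):
    n,l,st,ce=cv2.connectedComponentsWithStats((g>th).astype(np.uint8)); i=1+np.argmax(st[1:,4]); print(th,st[i]+[280,140,0,0,0],ce[i]+[280,140],atz(c,ce[i]+[280,140],.052))
E
```

```text
time_s: 3.4
tcp_pos: [0.4528, 0.0612, 0.1468]
eef_rot: [-3.141, 0.001, 1.038]
wrist_force: [0.2, 0.5, -0.0]
finger_gap: 0.013
grip_force: 0.0
70 [312 176  23  33 604] [322.80794702 192.29801325] [0.4567556  0.06467531 0.052     ]
170 [313 187  21  21 333] [322.82582583 196.93393393] [0.45431949 0.0605004  0.052     ]
200 [313 189  20  18 274] [322.83211679 197.67153285] [0.45393292 0.05983099 0.052     ]
```

View pics/w2.png

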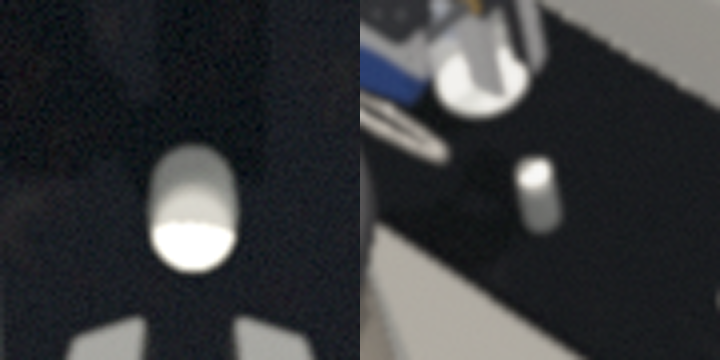

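The vial is still upright in the same place, so I'll retry with more closing time.

```bash

python3 -m handwheel '[0,0,0.02,0,0,0,0.02,0,0,0,0.02,0,0,0,0.02,0,-0.001,0.001,0.06,0,-0.001,0.001,0.1,0,-0.001,0.001,0.12,0,-0.001,0.001,0.12,0]' 0.055
python3 -m handwheel '[0,0,0,0,0,0,0,0,0,0,0,0,0,0,0,0,0,0,0,0,0,0,0,0,0,0,0,0,0,0,0,0]' 0 10
python3 -m handwheel '[0,0,0,0,0,0,0,0,0,0,0,0,0,0,0,0]'
```

```text
time_s: 4.35
tcp_pos: [0.4526, 0.0592, 0.0259]
eef_rot: [-3.14, 0.003, 1.037]
wrist_force: [-0.4, 0.1, 0.4]
finger_gap: 0.055
grip_force: 0.0
time_s: 5.15
tcp_pos: [0.4542, 0.06, 0.0279]
eef_rot: [3.141, -0.001, 1.038]
wrist_force: [-0.0, 1.1, 9.1]
finger_gap: 0.0216
grip_force: 10.1
time_s: 5.55
tcp_pos: [0.4542, 0.0601, 0.0279]
eef_rot: [3.141, -0.001, 1.038]
wrist_force: [-0.5, 0.6, 8.7]
finger_gap: 0.0219
grip_force: 10.1
```

```bash

python3 -m handwheel '[0,0,-0.045,0,0,0,-0.09,0,0,0,-0.135,0,0,0,-0.18,0,0,0,-0.222,0,0,0,-0.222,0]'
python3 to.py .460 -.164 .25 59.3
```

```text
time_s: 6.15
tcp_pos: [0.456, 0.0603, 0.2542]
eef_rot: [3.139, -0.007, 1.038]
wrist_force: [0.2, -0.8, -1.3]
finger_gap: 0.0216
grip_force: 10.0
shift [-0.1912  0.1175  0.0032] turn 0.003 t 6.15 tcp [0.456  0.0603 0.2542] F [ 0.2 -0.8 -1.3] gap 0.0216 [ 3.1387 -0.0072  1.0376]
```

```bash

python3 -m handwheel '[-0.19,0.117,0,0,-0.19,0.117,0,0,-0.19,0.117,0,0,-0.19,0.117,0,0,-0.19,0.117,0,0,-0.19,0.117,0,0,-0.19,0.117,0,0]'
python3 to.py .534 -.208 .25 59.3
python3 - <<'E'
from h import *
import pickle
c=arm.camera("wrist"); pickle.dump(c,open("w3.pkl","wb"))
cv2.imwrite("pics/w3.png",cv2.resize(c["frame"][:,:,::-1],(800,500),interpolation=cv2.INTER_CUBIC)); print(-cv2.Rodrigues(np.array(c["rvec"]))[0].T@c["tvec"])
print(proj(c,[[.534,-.208,.046],[.4301,-.2584,.09]])*1.25)
E
```

```text
time_s: 6.85
tcp_pos: [0.4576, -0.1634, 0.2491]
eef_rot: [-3.141, 0.001, 1.036]
wrist_force: [-0.2, 1.0, -0.0]
finger_gap: 0.0213
grip_force: 10.0
shift [ 0.0005  0.0885 -0.001 ] turn 0.001 t 6.85 tcp [ 0.4576 -0.1634  0.2491] F [-0.2  1.  -0. ] gap 0.0213 [-3.1410e+00  8.0000e-04  1.0364e+00]
[ 0.49647355 -0.09918924  0.42800607]
[[481.63250719 220.09064087]
 [425.13355368 317.6772398 ]]
```

View pics/w3.png

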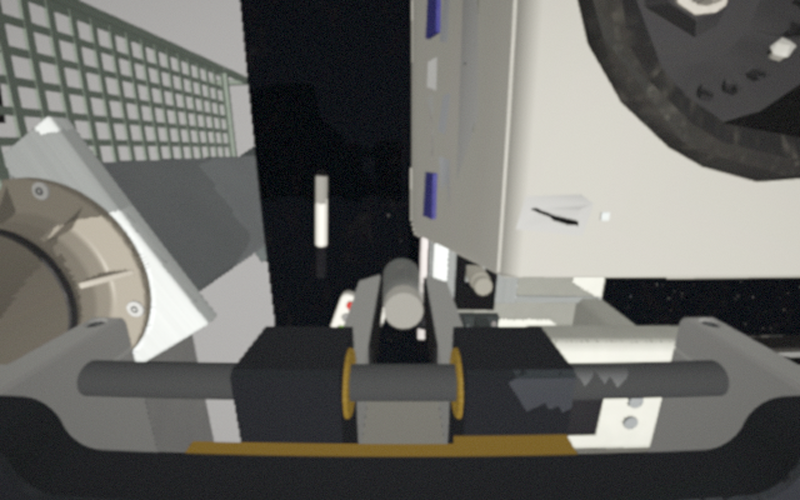

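The wrist view shows the vial gripped between the fingers, the fixed vial's cap at full-image (384,224), and the pocket hidden by the left centrifuge. I'll fit the shaker pose from all views and check it with an overlay.

```bash
cat > fit.py <<'E'
from h import *
import pickle
from scipy.optimize import least_squares
s,t,w=[pickle.load(open(f,"rb")) for f in("side0.pkl","top0.pkl","w3.pkl")]
# params: X,Y,yaw,q,headx,heady,capx,capy
def pts(p):
    X,Y,a,q,hx,hy,cx,cy=p; 
    L=dict(knob=(-.063-q,-.045,.09),hFL=(hx,hy+.05,.204),hFR=(hx,hy-.05,.204),hBL=(hx+.162,hy+.05,.204),hBR=(hx+.162,hy-.05,.204),bFR=(-.1,-.105,.014),bBL=(.1,.105,.014),cap=(cx,cy,.078),pk=(cx,cy+.073,.046))
    M=R.from_euler('z',a).as_matrix(); return {k:M@np.array(v)+[X,Y,0] for k,v in L.items()}
obs=[(s,'knob',376.5,231,1),(t,'knob',388.3,214.5,.5),(s,'hFL',386,177,1.5),(t,'hFL',398,173,1.5),(s,'hFR',422,197,1.5),(t,'hFR',438.5,199.5,1.5),
(s,'hBR',454,156,1.5),(t,'hBR',475,132,1.5),(s,'hBL',417,140,1.5),(t,'hBL',432,109,1.5),(s,'bFR',399.5,254,1),(t,'bFR',411.5,217,1),
(s,'cap',378,212.5,1),(t,'cap',388,186.5,.7),(w,'cap',384,223,1.)]
def res(p):
    P=pts(p); return np.concatenate([(proj(c,[P[k]])[0]-[u,v])/sg for c,k,u,v,sg in obs])
r=least_squares(res,[.5,-.25,np.radians(-30.7),.06,-.064,-.06,-.06,-.015],loss='soft_l1')
p=r.x
if __name__=="__main__":
    print(p.round(4),np.degrees(p[2])); print({k:v.round(4) for k,v in pts(p).items()})
    for (c,k,*_),e in zip(obs,r.fun.reshape(-1,2) if 0 else res(p).reshape(-1,2)): print(k,e.round(1),end="; ")
    J=np.linalg.inv(r.jac.T@r.jac); print("\nsd",np.sqrt(np.diag(J)).round(4))
    M=R.from_euler('z',p[2]).as_matrix(); out=[]
    for c,x,y,sc in((s,330,190,6.),(t,345,155,6.)):
        B=cv2.resize(c["frame"][y:y+75,x:x+65,::-1],None,fx=sc,fy=sc,interpolation=cv2.INTER_CUBIC)
        d=lambda Q,col:cv2.polylines(B,[((proj(c,Q)-[x,y]+.5)*sc).astype(int)],True,col,1)
        P=pts(p)
        for z,col in((.046,(0,0,255)),(.026,(0,255,0))): d([P['pk']*[1,1,0]+[0,0,z]+M@np.array([a*.014,b*.014,0]) for a,b in((1,1),(1,-1),(-1,-1),(-1,1))],col)
        ang=np.linspace(0,6.28,20); d([P['cap']+[.0115*np.cos(a),.0115*np.sin(a),0] for a in ang],(255,0,0))
        d([P['knob']+[.012*np.cos(a),.012*np.sin(a),0] for a in ang],(255,0,255))
        d([P['cap']*[1,1,0]+[0,0,.05]+M@np.array([-.05,b,0]) for b in(-.03,.10)],(0,255,255))
        out.append(B)
    cv2.imwrite("pics/fit.png",np.hstack(out))
    o=lambda u,v,z:(M.T@(atz(w,(u,v),z)-[p[0],p[1],0])).round(3)
    print("box edge",o(480,222,.2),o(480,222,.25),o(480,222,.3),"corner front",[o(395,215,z) for z in(.2,.25)])
E
python3 fit.py
```

```text
[ 0.5644 -0.2877 -0.5479  0.0674 -0.0638 -0.0592 -0.0716 -0.012 ] -31.393820449256857
{'knob': array([ 0.4297, -0.2581,  0.09  ]), 'hFL': array([ 0.5052, -0.2623,  0.204 ]), 'hFR': array([ 0.4531, -0.3477,  0.204 ]), 'hBL': array([ 0.6435, -0.3467,  0.204 ]), 'hBR': array([ 0.5914, -0.4321,  0.204 ]), 'bFR': array([ 0.4244, -0.3252,  0.014 ]), 'bBL': array([ 0.7045, -0.2501,  0.014 ]), 'cap': array([ 0.497 , -0.2606,  0.078 ]), 'pk': array([ 0.5351, -0.1983,  0.046 ])}
knob [-0.3 -0.3]; knob [0.5 0.3]; hFL [-1.7 -0.5]; hFL [-0.3  1.5]; hFR [-0.1 -0.8]; hFR [ 0.8 -0.1]; hBR [-0.3 -0.4]; hBR [0.2 0.4]; hBL [-0.1 -0.6]; hBL [1.3 0.1]; bFR [-0.  -2.2]; bFR [-0.7  0.4]; cap [-1.  -0.2]; cap [-0.6 -0.6]; cap [-0.   4.9]; 
sd [0.0023 0.0029 0.016  0.0029 0.003  0.0029 0.003  0.0022]
box edge [-0.017  0.042  0.2  ] [-0.048  0.061  0.25 ] [-0.078  0.079  0.3  ] corner front [array([-0.092,  0.048,  0.2  ]), array([-0.106,  0.065,  0.25 ])]
```

View pics/fit.png

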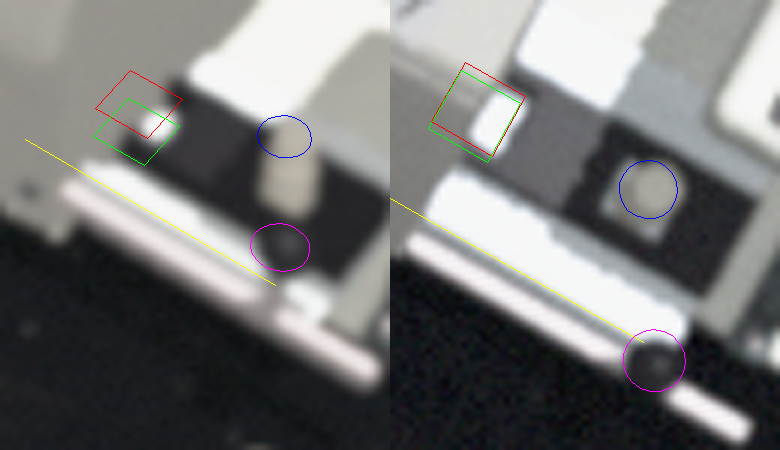

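The overlay agrees: the pocket square covers the visible bright floor, and the cap and knob circles sit on their objects. Next I'll measure the left centrifuge's corner and height, since the gripper body has to pass it.

```bash
python3 - <<'E'
from fit import *
M=R.from_euler('z',p[2]).as_matrix()
o=lambda x:(M.T@(x-[p[0],p[1],0])).round(3)
for pr in ([(w,(404,218)),(t,(356,167))],[(w,(404,218)),(s,(352,156))],[(s,(352,156)),(t,(356,167))]):
    x,e=tri(pr);print(o(x),np.round(e,4))
for z in(.25,.3,.35,.38): print(z,o(atz(w,(480,222),z)),o(atz(t,(375,140),z)),o(atz(s,(352,156),z)))
print("bottom corner",o(atz(w,(333,188),0)),o(atz(s,(339,222),0)))
K=pts(p)
print(o(arm.observe()["tcp_pos"]))
E
```

```text
[-0.106  0.072  0.274] [0.0022 0.0022]
[-0.099  0.062  0.253] [0.0029 0.0029]
[-0.095  0.068  0.249] [0.006 0.006]
0.25 [-0.048  0.061  0.25 ] [-0.034  0.067  0.25 ] [-0.093  0.063  0.25 ]
0.3 [-0.078  0.079  0.3  ] [-0.047  0.067  0.3  ] [-0.138  0.036  0.3  ]
0.35 [-0.109  0.097  0.35 ] [-0.059  0.067  0.35 ] [-0.183  0.009  0.35 ]
0.38 [-0.127  0.108  0.38 ] [-0.067  0.067  0.38 ] [-0.21  -0.008  0.38 ]
bottom corner [-0.138  0.023  0.   ] [-0.107  0.08   0.   ]
[-0.156  0.051  0.249]
```

```bash
cat > tos.py <<'E'
import sys; from fit import *
# target in shaker frame x y z, yaw rel to shaker deg
M=R.from_euler('z',p[2]).as_matrix(); a=list(map(float,sys.argv[1:5]))
g=M@np.array(a[:3])+[p[0],p[1],0]
s_=arm.observe(); d=R.from_euler('xyz',s_["eef_rot"]).inv().apply(g-s_["tcp_pos"]); wv=-(np.radians(a[3])+p[2]-s_["eef_rot"][2]); wv=(wv+np.pi)%(2*np.pi)-np.pi
print("shift",d.round(4),"turn",round(wv,3),"t",round(s_["time_s"],2),"tcp_sh",(M.T@(s_["tcp_pos"]-[p[0],p[1],0])).round(4),"F_sh",(M.T@s_["wrist_force"]).round(1),"gap",round(s_["finger_gap"],4),"j",s_["joints"].round(2))
E
python3 tos.py -.10 -.05 .28 90
```

```text
shift [-0.1021  0.0546 -0.0309] turn 0.015 t 6.9 tcp_sh [-0.1562  0.0512  0.2491] F_sh [-0.2 -0.3 -1. ] gap 0.0211 j [-0.76  0.08  1.04  2.01 -0.08  1.1  -0.21]
```

```bash
python3 -m handwheel '[-0.102,0.055,-0.03,0.015,-0.102,0.055,-0.03,0.015,-0.102,0.055,-0.03,0.015,-0.102,0.055,-0.03,0.015,-0.102,0.055,-0.03,0.015]'
python3 - <<'E'
from fit import *
c=arm.camera("wrist"); pickle.dump(c,open("w4.pkl","wb"))
P=pts(p); M=R.from_euler('z',p[2]).as_matrix()
q=lambda x,y,z:proj(c,[M@np.array([x,y,z])+[p[0],p[1],0]])[0]
print(proj(c,[P['pk'],P['cap'],P['knob']]))
u,v=proj(c,[P['pk']])[0]; x,y=int(u)-80,max(0,int(v)-90); 
I=c["frame"][y:y+150,x:x+200,::-1]; B=cv2.resize(I,None,fx=4,fy=4,interpolation=cv2.INTER_CUBIC)
d=lambda Q,col:cv2.polylines(B,[((np.array(Q)-[x,y]+.5)*4).astype(int)],True,col,1)
d([q(p[6]+a*.014,p[7]+.073+b*.014,.046) for a,b in((1,1),(1,-1),(-1,-1),(-1,1))],(0,0,255))
d([q(p[6]+.0115*np.cos(a),p[7]+.0115*np.sin(a),.078) for a in np.linspace(0,6.28,20)],(255,0,0))
cv2.imwrite("pics/w4.png",B); print(x,y)
E
```

```text
time_s: 7.4
tcp_pos: [0.4537, -0.278, 0.2791]
eef_rot: [-3.141, -0.0, 1.023]
wrist_force: [-0.2, 0.7, -0.3]
finger_gap: 0.0217
grip_force: 10.0
[[341.58143745  94.48178034]
 [342.25951936 149.42677459]
 [298.2783662  175.25282406]]
261 4
```

View pics/w4.png

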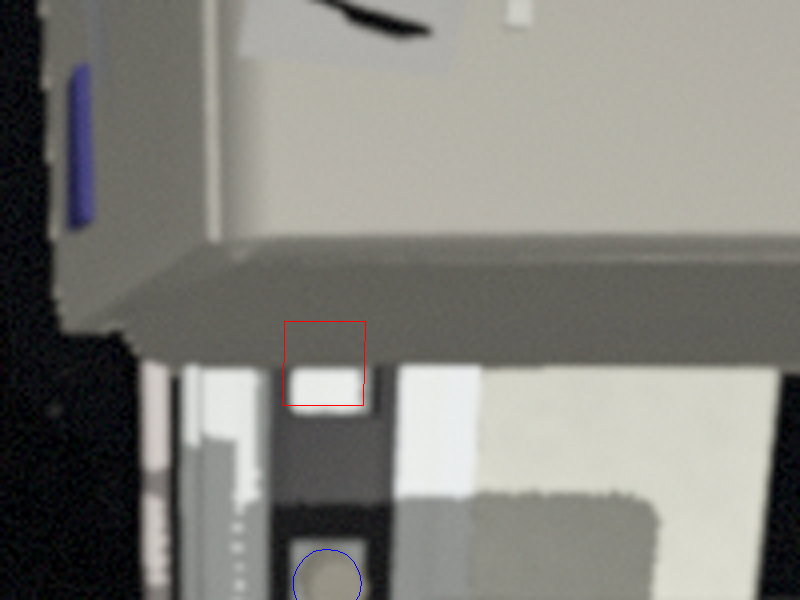

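The crop shows the pocket's right half as a white patch (crop 290–370, 368–412), about 2 mm off the fit. The left centrifuge's face appears to cut across its left half. I'll shift the target by that offset and descend with force checks.

```bash
python3 tos.py -.0693 .0595 .22 90
```

```text
shift [0.1083 0.0307 0.059 ] turn 0.002 t 7.45 tcp_sh [-0.0998 -0.0489  0.279 ] F_sh [-1.3  0.4 -1.3] gap 0.0214 j [-0.51  0.21  1.1   1.88 -0.2   1.18  0.11]
```

```bash
python3 -m handwheel '[0.05,0.015,0,0,0.09,0.03,0,0,0.108,0.031,0,0,0.108,0.031,0.03,0,0.108,0.031,0.059,0,0.108,0.031,0.059,0]'
python3 -m handwheel '[0,0,0.02,0,0,0,0.04,0,0,0,0.04,0]'
python3 -m handwheel '[0,0,0.01,0,0,0,0.01,0]'
python3 tos.py -.0693 .0595 .16 90
```

```text
time_s: 8.05
tcp_pos: [0.5347, -0.2005, 0.2176]
eef_rot: [-3.137, 0.002, 1.025]
wrist_force: [-0.9, 0.3, -0.1]
finger_gap: 0.0216
grip_force: 10.0
time_s: 8.35
tcp_pos: [0.5356, -0.2018, 0.1799]
eef_rot: [-3.139, 0.001, 1.024]
wrist_force: [-0.5, 0.6, 0.6]
finger_gap: 0.0218
grip_force: 10.0
time_s: 8.55
tcp_pos: [0.5364, -0.2027, 0.1707]
eef_rot: [3.142, -0.0, 1.023]
wrist_force: [-0.3, -0.3, 0.0]
finger_gap: 0.0215
grip_force: 10.0
shift [ 0.0015 -0.0011  0.0107] turn 0.0 t 8.55 tcp_sh [-0.0682  0.0579  0.1707] F_sh [-0.1 -0.4  0. ] gap 0.0215 j [-0.48  0.43  0.94  1.91 -0.41  1.01  0.1 ]
```

```bash
python3 -m handwheel '[0.001,-0.001,0.008,0,0.001,-0.001,0.008,0]' | grep -E "pos|force"
python3 -m handwheel '[0,0,0.006,0,0,0,0.006,0]'| grep -E "pos|force"
```

```text
tcp_pos: [0.5358, -0.2012, 0.1621]
wrist_force: [-0.4, 0.4, -0.0]
grip_force: 10.0
tcp_pos: [0.5357, -0.2016, 0.1559]
wrist_force: [0.4, 0.5, -0.9]
grip_force: 10.0
```

```bash
python3 -m handwheel '[0,0,0.006,0,0,0,0.006,0]' | grep -E "pos|force"
python3 -m handwheel '[0,0,0.006,0,0,0,0.006,0]'| grep -E "pos|force"
```

```text
tcp_pos: [0.5356, -0.2016, 0.1498]
wrist_force: [0.0, 1.0, -1.0]
grip_force: 10.0
tcp_pos: [0.5356, -0.2015, 0.1438]
wrist_force: [-0.3, -0.2, -0.6]
grip_force: 10.0
```

```bash
python3 -m handwheel '[0,0,0.008,0,0,0,0.008,0]' | grep -E "pos|force"
python3 -m handwheel '[0,0,0.008,0,0,0,0.008,0]'| grep -E "pos|force"
```

```text
tcp_pos: [0.5355, -0.2015, 0.1356]
wrist_force: [-0.2, 0.5, -1.4]
grip_force: 10.0
tcp_pos: [0.5355, -0.2015, 0.1276]
wrist_force: [0.8, -0.5, 0.5]
grip_force: 10.0
```

```bash
python3 -m handwheel '[0,0,0.008,0,0,0,0.008,0]' | grep -E "pos|force"
python3 -m handwheel '[0,0,0.008,0,0,0,0.008,0]'| grep -E "pos|force"; python3 tos.py -.0693 .0595 .08 90
```

```text
tcp_pos: [0.5355, -0.2015, 0.1196]
wrist_force: [-0.3, -0.7, -0.2]
grip_force: 10.0
tcp_pos: [0.5355, -0.2014, 0.1116]
wrist_force: [-0.3, 0.0, 0.1]
grip_force: 10.0
shift [0.001  0.0003 0.0316] turn 0.0 t 10.15 tcp_sh [-0.0696  0.0585  0.1116] F_sh [-0.2 -0.1  0.1] gap 0.0218 j [-0.42  0.5   0.87  1.96 -0.49  0.9   0.16]
```

```bash
python3 -m handwheel '[0.001,0,0.015,0,0.001,0,0.031,0,0.001,0,0.031,0]' | grep -E "pos|force"
python3 -m handwheel '[0,0,0.004,0,0,0,0.004,0]'| grep -E "pos|force"
python3 -m handwheel '[0,0,0.004,0,0,0,0.004,0]'| grep -E "pos|force"
```

```text
tcp_pos: [0.5351, -0.2002, 0.079]
wrist_force: [-0.1, -0.0, -0.7]
grip_force: 10.0
tcp_pos: [0.5363, -0.2009, 0.0772]
wrist_force: [-0.6, 0.0, -0.4]
grip_force: 10.0
tcp_pos: [0.5364, -0.2008, 0.0733]
wrist_force: [1.2, -0.4, -0.4]
grip_force: 10.0
```

```bash
python3 -m handwheel '[0,0,0.003,0,0,0,0.003,0]'| grep -E "pos|force"
python3 -m handwheel '[0,0,0.003,0,0,0,0.003,0]'| grep -E "pos|force"; python3 tos.py -.0693 .0595 .05 90
```

```text
tcp_pos: [0.5364, -0.2008, 0.0703]
wrist_force: [0.5, 0.8, -0.1]
grip_force: 10.0
tcp_pos: [0.5363, -0.2007, 0.0672]
wrist_force: [-0.5, -0.4, -0.1]
grip_force: 10.0
shift [-0.0001 -0.      0.0172] turn -0.0 t 11.25 tcp_sh [-0.0693  0.0596  0.0672] F_sh [-0.2 -0.6 -0.1] gap 0.0215 j [-0.37  0.56  0.81  1.99 -0.55  0.83  0.21]
```

```bash
python3 -m handwheel '[0,0,0.005,0,0,0,0.005,0]'| grep -E "pos|force"
python3 -m handwheel '[0,0,0.005,0,0,0,0.005,0]'| grep -E "pos|force"
python3 -m handwheel '[0,0,0.002,0,0,0,0.002,0]'| grep -E "pos|force"; python3 tos.py -.0693 .0595 .05 90
```

```text
tcp_pos: [0.5362, -0.2007, 0.0619]
wrist_force: [-0.2, 1.2, -0.2]
grip_force: 10.0
tcp_pos: [0.5361, -0.2007, 0.0569]
wrist_force: [-0.1, -0.4, -0.4]
grip_force: 10.0
tcp_pos: [0.5364, -0.2008, 0.0553]
wrist_force: [-0.3, 0.6, -0.5]
grip_force: 10.0
shift [ 0.     -0.0001  0.0053] turn -0.0 t 11.85 tcp_sh [-0.0692  0.0595  0.0553] F_sh [-0.6  0.4 -0.5] gap 0.0217 j [-0.36  0.58  0.8   2.   -0.57  0.81  0.23]
```

```bash
python3 -m handwheel '[0,0,0.002,0,0,0,0.002,0]'| grep -E "pos|force"
python3 -m handwheel '[0,0,0,0,0,0,0,0,0,0,0,0,0,0,0,0,0,0,0,0,0,0,0,0]' 0.045
python3 -m handwheel '[0,0,-0.02,0,0,0,-0.06,0,0,0,-0.1,0,0,0,-0.15,0,0,0,-0.2,0,0,0,-0.21,0,0,0,-0.21,0]'
python3 - <<'E'
from fit import *
c=arm.camera("wrist"); pickle.dump(c,open("w5.pkl","wb")); t1=arm.camera("top"); s1=arm.camera("side")
pickle.dump((s1,t1),open("st5.pkl","wb"))
# numeric check: vial cap visible?
M=R.from_euler('z',p[2]).as_matrix(); v=M@np.array([-.0693,.0595,.078])+[p[0],p[1],0]
for n,c_,c0 in(("top",t1,t),("side",s1,s)):
    u=proj(c_,[v])[0]; x,y=u.round().astype(int); print(n,u.round(1)); print(c_["frame"][y-8:y+9:2,x-8:x+9:2].mean(2).astype(int)); print(c0["frame"][y-8:y+9:2,x-8:x+9:2].mean(2).astype(int))
E
python3 tos.py -.15 -.03 .25 0
```

```text
tcp_pos: [0.5367, -0.201, 0.0537]
wrist_force: [-1.5, 0.5, 4.2]
grip_force: 10.0
time_s: 12.65
tcp_pos: [0.5364, -0.2008, 0.0534]
eef_rot: [-3.142, 0.0, 1.023]
wrist_force: [-0.1, -1.1, -0.7]
finger_gap: 0.0448
grip_force: 0.0
time_s: 13.35
tcp_pos: [0.5372, -0.2009, 0.265]
eef_rot: [3.139, -0.002, 1.023]
wrist_force: [-0.4, 0.6, -0.1]
finger_gap: 0.0453
grip_force: 0.0
top [361.5 170.2]
[[142 143 148 148 151 157 156 154 154]
 [144 148 148 151 157 153 155 154 156]
 [146 146 150 155 156 155 157 153 153]
 [147 150 153 155 154 153 157 155 154]
 [148 150 154 156 155 155 155 154 154]
 [150 153 155 159 157 156 157 153 156]
 [151 152 152 158 157 155 155 157 157]
 [154 156 158 157 158 157 157 157 156]
 [155 154 157 156 155 154 155 155 157]]
[[218 218 218 218 217 212 193 246 247]
 [204 216 218 219 218 182 215 246 247]
 [177 192 207 216 208 141 127 206 243]
 [161 164 181 195 168  97  78  99 137]
 [155 164 157 161 188 184 120  71  99]
 [132 146 162 165 246 246 236 114 102]
 [127 130 134 239 246 246 229 101 103]
 [125 128 176 246 247 235 121 106 105]
 [127 127 154 241 246 192 102 104 105]]
side 
[... 179 characters left out ...]
 145 151 226 246 241 167 163]
 [145 146 146 166 239 245 233 158 225]
 [146 145 146 155 191 198 158 106 205]
 [145 146 146 152 155 148 124  66  77]
 [145 145 149 192 196 167 122  57  51]]
[[146 146 147 146 145 146 145 146 145]
 [147 146 145 145 145 145 145 145 144]
 [146 147 145 145 145 145 145 145 145]
 [146 146 145 146 145 145 144 144 144]
 [145 145 145 146 145 145 145 145 161]
 [145 145 145 146 144 145 141 149 225]
 [144 145 144 144 145 138 101 103 211]
 [146 144 145 146 144 133  69  48  87]
 [145 146 145 145 147 144  87  44  51]]
shift [-0.0896 -0.0801  0.0122] turn 1.571 t 13.5 tcp_sh [-0.0699  0.0596  0.262 ] F_sh [-0.9  0.6  0.2] gap 0.0449 j [-0.57  0.33  1.03  1.81 -0.3   1.17  0.01]
```

The vial stands in the pocket: its white cap is at side (355,199), against a predicted (354.3,198.9), and it touched bottom at the expected height. Next is the knob. I'll turn the hand so the fingers close along the shaker's y with the camera on the operator side.

```bash

python3 -m handwheel '[-0.05,-0.045,0,-0.15,-0.09,-0.08,0,-0.3,-0.09,-0.08,0,-0.45,-0.09,-0.08,0,-0.6,-0.09,-0.08,0,-0.75,-0.09,-0.08,0,-0.9,-0.09,-0.08,0,-1.05,-0.09,-0.08,0,-1.2]'
python3 tos.py -.135 -.045 .2 180
```

```text
time_s: 14.3
tcp_pos: [0.4205, -0.2356, 0.2622]
eef_rot: [-3.14, -0.001, 2.229]
wrist_force: [-0.3, -0.4, 0.8]
finger_gap: 0.0452
grip_force: 0.0
shift [-0.0192 -0.008   0.0622] turn -0.365 t 14.3 tcp_sh [-0.15   -0.0306  0.2622] F_sh [-0.  -0.5  0.8] gap 0.0452 j [-0.58  0.04  1.01  1.99 -0.04  1.13  1.1 ]
```

```bash

python3 -m handwheel '[-0.019,-0.008,0.02,-0.15,-0.019,-0.008,0.04,-0.3,-0.019,-0.008,0.062,-0.365,-0.019,-0.008,0.062,-0.365,-0.019,-0.008,0.062,-0.365]' 0.06
python3 tos.py -.135 -.045 .2 180
python3 - <<'E'
from fit import *
c=arm.camera("wrist"); pickle.dump(c,open("w6.pkl","wb"))
P=pts(p); u=proj(c,[P['knob']])[0]; print(u, proj(c,[P['knob']+[.012,0,0]])[0])
x,y=u.round().astype(int); g=cv2.cvtColor(c["frame"],cv2.COLOR_RGB2GRAY)
print(x-36,y-40)
for r in g[y-40:y+40:2,x-36:x+36:2]: print(' '.join('%3d'%v for v in r))
E
```

```text
time_s: 14.8
tcp_pos: [0.4257, -0.2561, 0.2011]
eef_rot: [-3.14, -0.002, 2.583]
wrist_force: [0.1, -0.1, 0.4]
finger_gap: 0.0599
grip_force: 0.0
shift [0.0001 0.0004 0.0011] turn -0.01 t 14.8 tcp_sh [-0.1349 -0.0454  0.2011] F_sh [ 0.1 -0.1  0.4] gap 0.0599 j [-0.43  0.2   0.97  2.04 -0.19  1.    1.64]
[321.83092596 195.99351894] [327.72065777 205.10345407]
286 156
 27  31  25  30  29  22  26  29  31  24  31  25  28  29  26  19  33  29  32  23  22  20  20  19  23  21  24  33  30  30  30  34  28  30  32  30
 29  30  29  35  27  33  28  27  22  32  36  46  26  31  29  33  31  31  31  20  26  23  15  14  19  21  42  35  33  29  29  35  29  30  28  31
 31  34  34  23  26  27  27  32  32  27  33  40  37  29  37  30  22  31  12  22  26  19  20  22  22  28  49  45  38  29  32  30  26  30  32  32
 29  30  32  26  37  33  33  31  31  30  28  31  29  31  32  30  34  30  22  18  14  19  18  20  16  20  19  30  31  27  33  33  33  31  26  27
 26  34  29  26  27  30  28  30  24  28  33  31  33  33  26  26  27  28  25  12  26  19  34  27  20  27  29  26  28  32  33  30  27  26  27  31
 36  30  32 
[... 4327 characters left out ...]
  99  92 112 188 207 207 208 212 206 142  49  46  44  47  48  44  41  46  45  56 173 188 174 175 177 179 177 175 180 197 130
247 146  99 100  98  98  93 109 185 206 208 208 210 207 145  45  50  45  46  48  45  47  46  45  62 173 181 175 177 179 181 180 180 179 193 124
255 232 134  98  93  95  95 110 184 207 209 209 210 206 146  52  48  45  51  48  43  44  47  47  54 171 180 176 177 180 183 182 183 178 181 112
255 248 116  84  82  84  84 106 185 209 210 210 210 206 154  51  46  50  48  49  45  47  46  48  57 174 186 175 184 192 198 199 198 191 175  99
255 242  95  81  81  79  76 105 185 209 209 211 210 208 153  51  48  46  49  43  48  46  44  41  60 178 189 180 196 197 191 186 191 193 187 115
```

The knob's dark disc is centred at (321,196), as predicted, so the knob is at shaker (-0.130, -0.045). I'll grip it with the ball near the forward edge of the pads and low towards the fingertips, so that when lifted the hand stays above and in front of the head.

```bash

python3 -m handwheel '[0.0015,0,0.04,-0.01,0.0015,0,0.08,-0.01,0.0015,0,0.11,-0.01,0.0015,0,0.122,-0.01,0.0015,0,0.122,-0.01,0.0015,0,0.122,-0.01]' 0.06
python3 tos.py -.1365 -.045 .079 180
```

```text
time_s: 15.45
tcp_pos: [0.426, -0.2556, 0.081]
eef_rot: [3.141, 0.002, 2.597]
wrist_force: [0.2, 0.2, -0.1]
finger_gap: 0.0603
grip_force: 0.0
shift [ 0.0016 -0.0002  0.0019] turn 0.003 t 15.45 tcp_sh [-0.1349 -0.0448  0.081 ] F_sh [ 0.1  0.3 -0.1] gap 0.0603 j [-0.26  0.4   0.82  2.15 -0.43  0.76  1.87]
```

```bash

python3 -m handwheel '[0.0015,0,0.002,0,0.0015,0,0.002,0,0.0015,0,0.002,0,0.0015,0,0.002,0,0.0015,0,0.002,0,0.0015,0,0.002,0,0.0015,0,0.002,0,0.0015,0,0.002,0]' 0 20
python3 -m handwheel '[0,0,0,0,0,0,0,0,0,0,0,0]'
python3 tos.py -.1365 -.045 .079 180
```

```text
time_s: 16.25
tcp_pos: [0.4232, -0.2557, 0.0777]
eef_rot: [-3.14, 0.001, 2.597]
wrist_force: [-4.3, -8.0, 2.6]
finger_gap: 0.0226
grip_force: 20.0
time_s: 16.55
tcp_pos: [0.4232, -0.2558, 0.0777]
eef_rot: [-3.14, 0.001, 2.596]
wrist_force: [-4.4, -6.9, 2.5]
finger_gap: 0.0226
grip_force: 20.0
shift [-0.0007  0.0013 -0.0013] turn 0.003 t 16.55 tcp_sh [-0.1372 -0.0463  0.0777] F_sh [-0.2 -8.1  2.5] gap 0.0226 j [-0.25  0.41  0.82  2.15 -0.43  0.75  1.88]
```

```bash

python3 -m handwheel '[0,0.0025,-0.006,0,0,0.005,-0.0117,0,0,0.0085,-0.0173,0,0,0.0117,-0.023,0,0,0.0155,-0.028,0,0,0.0193,-0.0334,0,0,0.0235,-0.038,0,0,0.0278,-0.043,0]'
python3 -m handwheel '[0,0,0,0,0,0,0,0]'
python3 tos.py -.077 -.0185 .1207 180
```

```text
time_s: 17.35
tcp_pos: [0.4367, -0.2344, 0.1214]
eef_rot: [-3.138, 0.002, 2.594]
wrist_force: [-14.1, -19.1, 17.1]
finger_gap: 0.0225
grip_force: 20.0
time_s: 17.55
tcp_pos: [0.4372, -0.2346, 0.1216]
eef_rot: [-3.138, 0.003, 2.595]
wrist_force: [-13.5, -19.9, 18.0]
finger_gap: 0.0228
grip_force: 20.0
shift [-0.0592  0.0024  0.001 ] turn 0.001 t 17.55 tcp_sh [-0.1362 -0.021   0.1216] F_sh [ -1.2 -24.   18. ] gap 0.0228 j [-0.38  0.33  0.89  2.12 -0.35  0.83  1.75]
```

```bash

python3 -m handwheel '[0,-0.002,-0.0015,0,0,-0.002,-0.0015,0]'
python3 -m handwheel '[-0.006,0,0,0,-0.012,0,0,0,-0.018,0,0,0,-0.024,0,0,0,-0.03,0,0,0,-0.036,0,0,0,-0.042,0,0,0,-0.045,0,0,0]'
python3 tos.py -.073 -.0185 .1207 180
```

```text
time_s: 17.75
tcp_pos: [0.4367, -0.234, 0.1224]
eef_rot: [-3.14, 0.001, 2.596]
wrist_force: [-4.8, -9.8, 6.3]
finger_gap: 0.023
grip_force: 20.0
time_s: 18.55
tcp_pos: [0.4744, -0.2576, 0.1221]
eef_rot: [-3.139, -0.001, 2.596]
wrist_force: [-11.1, -8.4, 7.0]
finger_gap: 0.0228
grip_force: 20.0
shift [-0.0195  0.0027  0.0014] turn 0.002 t 18.55 tcp_sh [-0.0925 -0.0212  0.1221] F_sh [ -5.1 -12.9   7. ] gap 0.0228 j [-0.3   0.41  0.85  2.02 -0.4   0.88  1.8 ]
```

```bash

python3 -m handwheel '[-0.005,0,0,0,-0.01,0,0,0,-0.015,0,0,0,-0.015,0,0,0]' | grep -E "pos|_force"
python3 -m handwheel '[-0.002,0,0,0,-0.002,0,0,0]'| grep -E "pos|_force"
python3 tos.py -.073 -.0185 .1207 180
```

```text
tcp_pos: [0.4874, -0.2656, 0.1222]
wrist_force: [-7.1, -10.1, 6.6]
grip_force: 20.0
tcp_pos: [0.4886, -0.2664, 0.1221]
wrist_force: [-9.3, -9.2, 8.0]
grip_force: 20.0
shift [-0.0028  0.0029  0.0014] turn 0.002 t 19.15 tcp_sh [-0.0758 -0.0214  0.1221] F_sh [ -3.1 -12.7   8. ] gap 0.0225 j [-0.27  0.44  0.84  1.99 -0.42  0.89  1.81]
```

```bash

python3 -m handwheel '[-0.0015,0,0,0,-0.0015,0,0,0]' | grep -E "pos|wrist_force"
python3 -m handwheel '[-0.0015,0,0,0,-0.0015,0,0,0]'| grep -E "pos|wrist_force"
python3 tos.py -.073 -.0185 .1207 180
```

```text
tcp_pos: [0.4898, -0.2671, 0.1221]
wrist_force: [-10.8, -8.3, 7.4]
tcp_pos: [0.491, -0.268, 0.1221]
wrist_force: [-10.2, -8.7, 8.3]
shift [0.0001 0.0029 0.0014] turn 0.002 t 19.55 tcp_sh [-0.0729 -0.0214  0.1221] F_sh [ -4.1 -12.8   8.3] gap 0.0229 j [-0.27  0.45  0.84  1.98 -0.42  0.9   1.81]
```

```bash

python3 -m handwheel '[0,0,-0.012,0,0,0,-0.05,0,0,0,-0.08,0,0,0,-0.08,0,0,0,-0.08,0,0,0,-0.08,0]' 0.06
python3 tos.py -.135 -.045 .2 180
python3 - <<'E'
from fit import *
c=arm.camera("top");s1=arm.camera("side");w1=arm.camera("wrist"); pickle.dump((s1,c,w1),open("r1.pkl","wb"))
g=cv2.cvtColor(c["frame"],cv2.COLOR_RGB2GRAY);gs=cv2.cvtColor(s1["frame"],cv2.COLOR_RGB2GRAY)
for q in(.0,.012,.03,.05,.067):
    P=pts(np.r_[p[:3],q,p[4:]]); M=R.from_euler('z',p[2]).as_matrix()
    # bar top points left/right of knob, bar level & at x=-63-q
    L=[M@np.array([-.063-q,y,.049])+[p[0],p[1],0] for y in(.03,0,-.06,-.085)]
    print(q,[int(gs[int(round(v)),int(round(u))]) for u,v in proj(s1,L)],[int(g[int(round(v)),int(round(u))]) for u,v in proj(c,L)])
P=pts(p);x,y=345,190
for r in gs[192:258:2,340:410:2]: print(' '.join('%3d'%v for v in r))
E
```

```text
time_s: 20.15
tcp_pos: [0.4926, -0.2653, 0.2013]
eef_rot: [-3.142, -0.001, 2.598]
wrist_force: [-0.1, -0.1, -0.4]
finger_gap: 0.0598
grip_force: 0.0
shift [ 0.0622 -0.0264  0.0014] turn 0.005 t 20.15 tcp_sh [-0.0729 -0.0183  0.2013] F_sh [-0.  -0.2 -0.4] gap 0.0598 j [-0.35  0.34  0.92  1.91 -0.31  1.04  1.72]
0.0 [58, 40, 50, 70] [92, 112, 144, 150]
0.012 [57, 37, 59, 72] [81, 114, 143, 148]
0.03 [180, 111, 112, 74] [136, 116, 146, 149]
0.05 [173, 184, 162, 177] [79, 116, 145, 151]
0.067 [66, 99, 95, 86] [87, 118, 147, 149]
165 153 148 148 148 148 148 149 148 149 150 147 147 147 147 165 228 245 245 245 246 246 246 246 246 246 246 245 244 236 198 165 159 160 161
162 151 148 149 148 148 148 148 152 197 216 158 147 149 161 222 244 245 245 245 245 246 246 246 245 239 230 234 244 245 244 230 194 167 158
159 150 148 149 148 148 147 149 197 245 246 214 152 198 237 245 245 245 245 245 246 246 246 245 237 193 173 177 202 232 245 246 244 231 197
154 149 147 149 148 147 147 153 229 246 244 197 186 245 247 247 246 246 246 245 246 246 245 237 193 171 170 170 171 179 220 241 245 246 244
148 150 1
[... 3350 characters left out ...]

 21  18  20  19  22  22  19  20  21  22  21  19  19  20  19  21  21  20  22  23  20  24  27  50  86 132 184 206 175 242 247 246 219  93  31
 22  22  23  18  21  20  18  23  16  22  22  23  22  19  20  21  20  22  22  21  23  25  25  22  32  62  98 108 141 224 243 231 127  36  29
 18  22  21  19  21  24  24  20  20  21  21  19  19  21  22  19  20  20  21  18  25  27  27  25  24  24  33  37  58 116 165 130  45  26  30
 18  19  21  22  21  22  21  19  23  23  32  25  22  20  19  24  19  19  20  21  23  25  25  26  27  27  24  26  28  31  48  40  28  27  29
 24  20  23  25  21  22  16  19  23  20  24  23  24  21  23  21  19  18  16  25  22  22  26  23  26  28  27  28  25  28  28  30  29  28  25
```

The bar didn't catch: the right finger slowed its fall and the spring carried the carriage out first. I'll try again, gripping nearer the fingertips, lifting less, and pulling the hand away up and to the right in one quick move. First I'll find the knob again.

```bash

python3 -m handwheel '[0.04,-0.026,0,0,0.062,-0.0265,0,0,0.062,-0.0265,0,0,0.062,-0.0265,0,0]'
cat > knob.py <<'E'
from fit import *
c=arm.camera("wrist"); g=cv2.cvtColor(c["frame"],cv2.COLOR_RGB2GRAY).astype(float)
M=R.from_euler('z',p[2]).as_matrix(); best=[]
a=np.linspace(0,2*np.pi,24,endpoint=False)
W=lambda x,y,z:proj(c,(np.stack(np.broadcast_arrays(x,y,z),-1)@M.T)+[p[0],p[1],0])
gb=cv2.GaussianBlur(g.astype(np.float32),(3,3),0)
def smp(P): return cv2.remap(gb,P[:,0].astype(np.float32).reshape(-1,1),P[:,1].astype(np.float32).reshape(-1,1),1)[:,0]
for q in np.arange(0,.08,.001):
  for y in(-.049,-.047,-.045,-.043):
    x=-.063-q
    i=smp(W(x+.010*np.cos(a),y+.010*np.sin(a),.09)); j=smp(W(x+.0005*np.cos(a)*0,y,.102))[:1]
    o=smp(W(x+.0145*np.cos(a),y+.0145*np.sin(a),.09)); best.append((np.abs(i-58).mean()-np.abs(o-58).mean()*.3,q,y))
best.sort(); print([tuple(np.round(b,4)) for b in best[:5]])
E
python3 knob.py; python3 - <<'E'
from fit import *
# validate on w6 and dump a strip along shaker x at bar height at y=-.02 and -.07
E
python3 tos.py -.135 -.045 .2 180
```

```text
time_s: 20.7
tcp_pos: [0.4264, -0.2561, 0.202]
eef_rot: [3.141, 0.0, 2.598]
wrist_force: [0.7, 0.1, -0.1]
finger_gap: 0.0602
grip_force: 0.0
[(np.float64(-14.8443), np.float64(0.055), np.float64(-0.047)), (np.float64(-12.7586), np.float64(0.054), np.float64(-0.047)), (np.float64(-12.4196), np.float64(0.055), np.float64(-0.045)), (np.float64(-11.3682), np.float64(0.054), np.float64(-0.045)), (np.float64(-10.3015), np.float64(0.004), np.float64(-0.043))]
shift [ 0.0012 -0.      0.0021] turn 0.005 t 20.75 tcp_sh [-0.1338 -0.045   0.2021] F_sh [-0.  -0.4 -0.7] gap 0.06 j [-0.44  0.2   0.98  2.04 -0.2   1.    1.66]
```

```bash

python3 -m handwheel '[-0.009,-0.0015,0.04,0,-0.009,-0.0015,0.08,0,-0.009,-0.0015,0.11,0,-0.009,-0.0015,0.117,0,-0.009,-0.0015,0.117,0,-0.009,-0.0015,0.117,0]' 0.045
python3 tos.py -.1245 -.0465 .084 180
```

```text
time_s: 21.35
tcp_pos: [0.4338, -0.2632, 0.0861]
eef_rot: [-3.141, 0.001, 2.598]
wrist_force: [0.1, 0.1, 0.1]
finger_gap: 0.0453
grip_force: 0.0
shift [0.0002 0.0006 0.0021] turn 0.004 t 21.35 tcp_sh [-0.1243 -0.0471  0.0861] F_sh [0.1 0.1 0.1] gap 0.0453 j [-0.26  0.42  0.84  2.12 -0.44  0.78  1.89]
```

```bash

python3 -m handwheel '[0,0,0,0,0,0,0,0,0,0,0,0,0,0,0,0,0,0,0,0,0,0,0,0]' 0 14
python3 -m handwheel '[0,0.001,-0.0025,0,0,0.002,-0.0055,0,0,0.0037,-0.0086,0,0,0.005,-0.0117,0,0,0.0065,-0.0145,0,0,0.0082,-0.0173,0,0,0.0098,-0.0203,0,0,0.0117,-0.023,0]'
python3 tos.py -.1245 -.0465 .084 180
```

```text
time_s: 21.95
tcp_pos: [0.4335, -0.2624, 0.0855]
eef_rot: [3.141, 0.001, 2.598]
wrist_force: [-0.1, 1.2, 9.2]
finger_gap: 0.0228
grip_force: 14.0
time_s: 22.75
tcp_pos: [0.4386, -0.253, 0.1083]
eef_rot: [-3.141, 0.0, 2.597]
wrist_force: [-6.3, -5.7, 1.5]
finger_gap: 0.0225
grip_force: 14.0
shift [-0.0009 -0.0105  0.0243] turn 0.003 t 22.75 tcp_sh [-0.1255 -0.036   0.1083] F_sh [-2.5 -8.1  1.5] gap 0.0225 j [-0.32  0.38  0.87  2.11 -0.4   0.82  1.83]
```

```bash

python3 -m handwheel '[0,0.001,-0.0025,0,0,0.0025,-0.005,0,-0.006,0.0025,-0.005,0,-0.012,0.0025,-0.005,0,-0.018,0.0025,-0.005,0,-0.024,0.0025,-0.005,0,-0.03,0.0025,-0.005,0,-0.036,0.0025,-0.005,0]'
python3 -m handwheel '[-0.005,0,0,0,-0.01,0,0,0,-0.013,0,0,0,-0.013,0,0,0]'
python3 tos.py -.072 -.0465 .084 180
```

```text
time_s: 23.55
tcp_pos: [0.4703, -0.2695, 0.1131]
eef_rot: [-3.141, -0.001, 2.597]
wrist_force: [-7.7, -3.4, 3.6]
finger_gap: 0.0226
grip_force: 14.0
time_s: 23.95
tcp_pos: [0.4816, -0.2765, 0.1131]
eef_rot: [-3.14, -0.001, 2.597]
wrist_force: [-6.5, -4.7, 1.2]
finger_gap: 0.0226
grip_force: 14.0
shift [-0.0045 -0.0129  0.0291] turn 0.003 t 23.95 tcp_sh [-0.0766 -0.0336  0.1131] F_sh [-3.1 -7.4  1.2] gap 0.0226 j [-0.25  0.45  0.84  2.   -0.44  0.88  1.85]
```

```bash

python3 -m handwheel '[-0.003,0,0,0,-0.003,0,0,0]' | grep -E "pos|wrist_force"
python3 -m handwheel '[-0.0015,0,0,0,-0.0015,0,0,0]'| grep -E "pos|wrist_force"
python3 tos.py -.072 -.0465 .084 180
```

```text
tcp_pos: [0.484, -0.2779, 0.1131]
wrist_force: [-6.2, -5.1, 1.9]
tcp_pos: [0.4851, -0.2786, 0.1131]
wrist_force: [-9.4, -4.7, 1.7]
shift [-0.0005 -0.0128  0.0291] turn 0.003 t 24.35 tcp_sh [-0.0725 -0.0336  0.1131] F_sh [-5.6 -8.9  1.7] gap 0.0227 j [-0.24  0.46  0.84  1.99 -0.44  0.88  1.86]
```

```bash

python3 -m handwheel '[0,-0.012,-0.045,0,0,-0.012,-0.085,0,0,-0.012,-0.085,0]' 0.06
python3 -m handwheel '[0.04,-0.005,0,0,0.06,-0.005,0,0,0.06,-0.005,0,0,0.06,-0.005,0,0]' 0.06
python3 knob.py;python3 tos.py -.135 -.045 .2 180
```

```text
time_s: 24.65
tcp_pos: [0.4821, -0.2899, 0.2028]
eef_rot: [3.14, 0.007, 2.597]
wrist_force: [-1.8, -1.0, 29.6]
finger_gap: 0.0432
grip_force: 15.6
time_s: 25.05
tcp_pos: [0.4268, -0.2609, 0.1985]
eef_rot: [3.14, 0.001, 2.599]
wrist_force: [0.1, -1.2, -0.7]
finger_gap: 0.0599
grip_force: 0.0
[(np.float64(-14.0959), np.float64(0.053), np.float64(-0.047)), (np.float64(-13.7201), np.float64(0.053), np.float64(-0.045)), (np.float64(-10.9933), np.float64(0.052), np.float64(-0.047)), (np.float64(-10.9683), np.float64(0.024), np.float64(-0.043)), (np.float64(-10.8271), np.float64(0.002), np.float64(-0.043))]
shift [ 0.004   0.004  -0.0016] turn 0.005 t 25.1 tcp_sh [-0.131  -0.049   0.1984] F_sh [ 1.  -0.1 -0.7] gap 0.0601 j [-0.44  0.22  0.99  2.04 -0.22  1.    1.69]
```

The bar missed again because the upward drag tossed it. This time I'll ease the bar down while still holding it: keep the hand at constant height just above the head and move it right. The ball then slides down out of the pads while they still hold the carriage in.

```bash

python3 -m handwheel '[-0.0085,0.0025,0.04,0,-0.0085,0.0025,0.08,0,-0.0085,0.0025,0.105,0,-0.0085,0.0025,0.1125,0,-0.0085,0.0025,0.1125,0,-0.0085,0.0025,0.1125,0]' 0.045
python3 -m handwheel '[0,0,0,0,0,0,0,0,0,0,0,0,0,0,0,0,0,0,0,0,0,0,0,0]' 0 14
python3 tos.py -.1225 -.0465 .084 180
python3 -m handwheel '[0,0.001,-0.0025,0,0,0.002,-0.0055,0,0,0.0037,-0.0086,0,0,0.005,-0.0117,0,0,0.0065,-0.0145,0,0,0.0082,-0.0173,0,0,0.0098,-0.0203,0,0,0.0117,-0.023,0]'
python3 tos.py -.1225 -.0465 .084 180
```

```text
time_s: 25.7
tcp_pos: [0.4353, -0.2644, 0.0865]
eef_rot: [-3.141, 0.001, 2.597]
wrist_force: [0.3, 1.0, 0.3]
finger_gap: 0.045
grip_force: 0.0
time_s: 26.3
tcp_pos: [0.4351, -0.2635, 0.0859]
eef_rot: [3.141, 0.001, 2.598]
wrist_force: [1.4, 3.8, 7.5]
finger_gap: 0.0228
grip_force: 14.0
shift [-0.0005  0.0002  0.0019] turn 0.004 t 26.3 tcp_sh [-0.123  -0.0467  0.0859] F_sh [-0.8  3.9  7.5] gap 0.0228 j [-0.26  0.42  0.84  2.12 -0.45  0.78  1.89]
time_s: 27.1
tcp_pos: [0.4402, -0.2541, 0.1088]
eef_rot: [-3.141, -0.0, 2.597]
wrist_force: [-4.9, -4.3, 1.1]
finger_gap: 0.0228
grip_force: 14.0
shift [-0.0009 -0.0104  0.0248] turn 0.004 t 27.1 tcp_sh [-0.1235 -0.0361  0.1088] F_sh [-2.  -6.2  1.1] gap 0.0228 j [-0.32  0.39  0.88  2.1  -0.4   0.83  1.83]
```

```bash

python3 -m handwheel '[0,0.001,-0.002,0,-0.006,0.001,-0.002,0,-0.012,0.001,-0.002,0,-0.018,0.001,-0.002,0,-0.024,0.001,-0.002,0,-0.03,0.001,-0.002,0,-0.036,0.001,-0.002,0,-0.042,0.001,-0.002,0]'
python3 -m handwheel '[-0.005,0,0,0,-0.008,0,0,0,-0.008,0,0,0]'
python3 tos.py -.0715 -.0465 .084 180
```

```text
time_s: 27.9
tcp_pos: [0.4763, -0.2753, 0.1106]
eef_rot: [-3.141, -0.001, 2.597]
wrist_force: [-7.9, -3.1, 1.5]
finger_gap: 0.023
grip_force: 14.0
time_s: 28.2
tcp_pos: [0.4834, -0.2796, 0.1107]
eef_rot: [-3.14, -0.0, 2.597]
wrist_force: [-6.2, -3.1, 2.9]
finger_gap: 0.0223
grip_force: 15.1
shift [-0.0018 -0.0111  0.0267] turn 0.003 t 28.2 tcp_sh [-0.0734 -0.0354  0.1107] F_sh [-3.7 -5.9  2.9] gap 0.0223 j [-0.24  0.47  0.84  1.99 -0.45  0.88  1.87]
```

```bash

python3 -m handwheel '[-0.002,0,0,0,-0.002,0,0,0]' - 10 | grep -E "pos|_force"
python3 -m handwheel '[0,-0.001,0.002,0,0,-0.001,0.002,0]'| grep -E "pos|_force"
python3 tos.py -.0715 -.0465 .084 180
python3 -m handwheel '[0,-0.002,0,0,0,-0.002,0,0]'| grep -E "pos|_force|gap"
python3 tos.py -.0715 -.0465 .084 180
```

```text
tcp_pos: [0.4843, -0.2802, 0.1108]
wrist_force: [-12.2, 1.6, 10.8]
grip_force: 15.4
tcp_pos: [0.4846, -0.2804, 0.1104]
wrist_force: [-23.1, 18.7, 51.1]
grip_force: 34.5
shift [-0.0004 -0.0112  0.0263] turn 0.004 t 28.6 tcp_sh [-0.072  -0.0354  0.1104] F_sh [-29.5   3.9  51.1] gap 0.0232 j [-0.24  0.47  0.84  1.99 -0.45  0.88  1.87]
tcp_pos: [0.4846, -0.2806, 0.1104]
wrist_force: [-17.7, 26.5, 52.2]
finger_gap: 0.023
grip_force: 38.5
shift [-0.0003 -0.0111  0.0264] turn 0.005 t 28.8 tcp_sh [-0.0718 -0.0355  0.1104] F_sh [-28.9  13.3  52.2] gap 0.023 j [-0.24  0.47  0.84  1.99 -0.46  0.88  1.88]
```

```bash

python3 -m handwheel '[0.001,0.002,-0.003,0,0.001,0.002,-0.003,0]'| grep -E "pos|_force|gap"
python3 tos.py -.0715 -.0465 .084 180
```

```text
tcp_pos: [0.4843, -0.2797, 0.1119]
wrist_force: [-3.9, 1.0, -1.9]
finger_gap: 0.0231
grip_force: 10.0
shift [-0.001  -0.0116  0.0279] turn 0.004 t 29.0 tcp_sh [-0.0726 -0.0349  0.1119] F_sh [-3.8 -1.2 -1.9] gap 0.0231 j [-0.24  0.47  0.84  1.99 -0.45  0.88  1.87]
```

```bash

python3 -m handwheel '[0,-0.002,0,0,0,-0.002,0,0]'| grep -E "pos|_force|gap"
python3 -m handwheel '[0,-0.001,0,0,0,-0.001,0,0]'| grep -E "pos|_force|gap"
python3 tos.py -.0715 -.0465 .084 180
```

```text
tcp_pos: [0.4835, -0.2803, 0.1109]
wrist_force: [0.7, 8.3, -5.5]
finger_gap: 0.0228
grip_force: 10.7
tcp_pos: [0.4834, -0.2804, 0.1108]
wrist_force: [2.6, 11.9, -4.0]
finger_gap: 0.0229
grip_force: 13.1
shift [-0.0014 -0.0105  0.0268] turn 0.006 t 29.4 tcp_sh [-0.0729 -0.0361  0.1108] F_sh [-4.  11.6 -4. ] gap 0.0229 j [-0.24  0.47  0.84  1.99 -0.45  0.88  1.87]
```

```bash

python3 -m handwheel '[0,-0.001,-0.001,0,0,-0.001,-0.001,0]' - 5| grep -E "pos|_force|gap"
python3 -m handwheel '[0,-0.0015,0,0,0,-0.0015,0,0]'| grep -E "pos|_force|gap"
python3 tos.py -.0715 -.0465 .084 180
```

```text
tcp_pos: [0.4823, -0.2833, 0.1123]
wrist_force: [-2.6, -0.6, -0.7]
finger_gap: 0.0191
grip_force: 4.2
tcp_pos: [0.4815, -0.2854, 0.1128]
wrist_force: [-2.8, 0.4, 6.2]
finger_gap: 0.0089
grip_force: 4.9
shift [-0.0004 -0.0052  0.0288] turn 0.003 t 29.8 tcp_sh [-0.0719 -0.0413  0.1128] F_sh [-2.6 -1.1  6.2] gap 0.0089 j [-0.23  0.46  0.84  1.99 -0.45  0.88  1.88]
```

The fingers now pinch only the top of the ball. The geometry puts the ball centre at about z = 0.102, so the bar is resting on top of the keeper while the carriage is still held in. I'll ease outwards and feel for the drop.

```bash

python3 -m handwheel '[0.002,0,0,0,0.002,0,0,0]'| grep -E "pos|_force|gap"
python3 -m handwheel '[0.002,0,0,0,0.002,0,0,0]'| grep -E "pos|_force|gap"
python3 tos.py -.0715 -.0465 .084 180
```

```text
tcp_pos: [0.4802, -0.2846, 0.1131]
wrist_force: [-1.0, 0.2, 6.5]
finger_gap: 0.0078
grip_force: 5.1
tcp_pos: [0.4788, -0.2836, 0.1133]
wrist_force: [0.3, -0.3, 7.5]
finger_gap: 0.007
grip_force: 5.2
shift [-0.0036 -0.0053  0.0293] turn 0.004 t 30.2 tcp_sh [-0.0752 -0.0412  0.1133] F_sh [ 0.4 -0.2  7.5] gap 0.007 j [-0.24  0.46  0.85  2.   -0.45  0.88  1.88]
```

```bash

python3 -m handwheel '[0,0,-0.003,0,0,0,-0.01,0,0,0,-0.05,0,0,0,-0.09,0,0,0,-0.09,0]'
python3 -m handwheel '[0.04,0,0,0,0.059,-0.003,0,0,0.059,-0.003,0,0,0.059,-0.003,0,0]' 0.06
python3 knob.py;python3 tos.py -.135 -.045 .2 180
```

```text
time_s: 30.7
tcp_pos: [0.4798, -0.2846, 0.2072]
eef_rot: [3.14, 0.006, 2.597]
wrist_force: [-0.1, -1.3, -0.4]
finger_gap: 0.0005
grip_force: 0.0
time_s: 31.1
tcp_pos: [0.4266, -0.2546, 0.2029]
eef_rot: [3.14, 0.001, 2.598]
wrist_force: [0.3, -0.3, -0.5]
finger_gap: 0.029
grip_force: 0.0
[(np.float64(-13.5299), np.float64(0.051), np.float64(-0.045)), (np.float64(-13.1043), np.float64(0.051), np.float64(-0.047)), (np.float64(-9.6889), np.float64(0.023), np.float64(-0.043)), (np.float64(-8.8793), np.float64(0.001), np.float64(-0.043)), (np.float64(-8.1954), np.float64(0.002), np.float64(-0.043))]
shift [ 0.0004 -0.0013  0.0028] turn 0.005 t 31.15 tcp_sh [-0.1346 -0.0437  0.2028] F_sh [1.  0.4 0.3] gap 0.0328 j [-0.47  0.2   1.02  2.04 -0.2   1.    1.67]
```

```bash
cat > q.py <<'E'
from fit import *
def cap(s1,pr=0):
    g=cv2.cvtColor(s1["frame"],cv2.COLOR_RGB2GRAY).astype(float); M=R.from_euler('z',p[2]).as_matrix()
    best=[]
    a=np.linspace(0,2*np.pi,24,endpoint=False)
    for q in np.arange(0,.08,.001):
        x0=-.0693+.0673-q; f=lambda r,z:proj(s1,np.c_[x0+r*np.cos(a),.0595+r*np.sin(a),0*a+z]@M.T+[p[0],p[1],0])
        sm=lambda P:cv2.remap(g.astype(np.float32),P[:,0].astype(np.float32).reshape(-1,1),P[:,1].astype(np.float32).reshape(-1,1),1)[:,0]
        best.append((sm(f(.006,.078)).mean()-sm(f(.016,.078)).mean(),round(q,3)))
    return sorted(best)[::-1][:3]
if __name__=="__main__":
    print(cap(pickle.load(open("st5.pkl","rb"))[0])); print(cap(pickle.load(open("r1.pkl","rb"))[0])); print(cap(arm.camera("side")))
E
python3 q.py
```

```text
[(np.float32(52.18405), np.float64(0.066)), (np.float32(51.806473), np.float64(0.065)), (np.float32(51.53398), np.float64(0.067))]
[(np.float32(50.372528), np.float64(0.054)), (np.float32(50.059692), np.float64(0.053)), (np.float32(49.671295), np.float64(0.055))]
[(np.float32(51.1613), np.float64(0.05)), (np.float32(50.968994), np.float64(0.051)), (np.float32(50.25), np.float64(0.049))]
```

```bash

python3 -m handwheel '[-0.014,-0.002,0.04,0,-0.014,-0.002,0.08,0,-0.014,-0.002,0.105,0,-0.014,-0.002,0.1135,0,-0.014,-0.002,0.1135,0,-0.014,-0.002,0.1135,0]' 0.045
python3 -m handwheel '[0,0,0,0,0,0,0,0,0,0,0,0,0,0,0,0,0,0,0,0,0,0,0,0]' 0 14
python3 tos.py -.1205 -.0465 .0885 180
```

```text
time_s: 31.8
tcp_pos: [0.4375, -0.2645, 0.0899]
eef_rot: [-3.141, 0.001, 2.597]
wrist_force: [-0.1, 0.2, 0.5]
finger_gap: 0.0449
grip_force: 0.0
time_s: 32.4
tcp_pos: [0.437, -0.2644, 0.0895]
eef_rot: [-3.141, 0.001, 2.597]
wrist_force: [-3.2, -3.4, 7.4]
finger_gap: 0.0226
grip_force: 14.0
shift [-0.0004  0.      0.001 ] turn 0.004 t 32.4 tcp_sh [-0.1209 -0.0465  0.0895] F_sh [-1.  -4.6  7.4] gap 0.0226 j [-0.27  0.42  0.86  2.11 -0.45  0.79  1.9 ]
```

```bash

python3 -m handwheel '[0,0.001,-0.0025,0,0,0.002,-0.0055,0,0,0.0035,-0.0086,0,0,0.0048,-0.0117,0,0,0.0063,-0.0145,0,0,0.008,-0.0173,0,0,0.0096,-0.0203,0,0,0.0117,-0.0235,0]'
python3 tos.py -.0715 -.0465 .0885 180
```

```text
time_s: 33.2
tcp_pos: [0.4424, -0.2548, 0.1129]
eef_rot: [-3.14, 0.0, 2.597]
wrist_force: [-6.1, -9.7, 3.8]
finger_gap: 0.0221
grip_force: 14.1
shift [-0.0498 -0.0111  0.0245] turn 0.003 t 33.2 tcp_sh [-0.1213 -0.0355  0.1129] F_sh [ -0.1 -11.4   3.8] gap 0.0221 j [-0.33  0.39  0.9   2.1  -0.41  0.84  1.84]
```

```bash

python3 -m handwheel '[-0.006,0,-0.0005,0,-0.012,0,-0.0005,0,-0.018,0,-0.0005,0,-0.024,0,-0.0005,0,-0.03,0,-0.0005,0,-0.036,0,-0.0005,0,-0.042,0,-0.0005,0,-0.047,0,-0.0005,0]' | grep -E "pos|_force|gap"
python3 -m handwheel '[-0.002,0,0,0,-0.002,0,0,0]' | grep -E "pos|_force|gap"
python3 tos.py -.0715 -.0465 .0885 180
```

```text
tcp_pos: [0.4817, -0.2791, 0.113]
wrist_force: [-11.1, -5.5, 4.4]
finger_gap: 0.0217
grip_force: 14.2
tcp_pos: [0.4836, -0.2803, 0.1131]
wrist_force: [-8.7, -6.7, 3.8]
finger_gap: 0.0218
grip_force: 14.1
shift [-0.0013 -0.0107  0.0246] turn 0.003 t 34.2 tcp_sh [-0.0729 -0.0358  0.1131] F_sh [ -3.9 -10.2   3.8] gap 0.0218 j [-0.25  0.47  0.86  1.99 -0.46  0.89  1.87]
```

```bash

python3 -m handwheel '[-0.0015,0,0,0,-0.0015,0,0,0]' | grep -E "pos|_force|gap"
python3 -m handwheel '[0,-0.003,0,0,0,-0.003,0,0]' | grep -E "pos|_force|gap"
python3 tos.py -.0715 -.0465 .0885 180
```

```text
tcp_pos: [0.4847, -0.2809, 0.1131]
wrist_force: [-9.8, -6.6, 3.9]
finger_gap: 0.0219
grip_force: 14.2
tcp_pos: [0.4841, -0.2815, 0.1126]
wrist_force: [-3.7, 3.3, -2.8]
finger_gap: 0.0218
grip_force: 13.7
shift [-0.0003 -0.0099  0.0241] turn 0.004 t 34.6 tcp_sh [-0.0718 -0.0366  0.1126] F_sh [-4.8  0.9 -2.8] gap 0.0218 j [-0.25  0.47  0.86  1.99 -0.46  0.89  1.88]
```

```bash

python3 -m handwheel '[0,-0.002,0,0,0,-0.002,0,0]' | grep -E "pos|_force|gap"
python3 -m handwheel '[0,-0.001,0,0,0,-0.001,0,0]' | grep -E "pos|_force|gap"
python3 tos.py -.0715 -.0465 .0885 180
```

```text
tcp_pos: [0.4838, -0.2819, 0.1124]
wrist_force: [1.8, 8.3, -7.2]
finger_gap: 0.0218
grip_force: 13.3
tcp_pos: [0.4836, -0.2821, 0.1122]
wrist_force: [3.2, 11.2, -9.6]
finger_gap: 0.0213
grip_force: 13.1
shift [-0.0003 -0.0092  0.0237] turn 0.006 t 35.0 tcp_sh [-0.0718 -0.0374  0.1122] F_sh [-3.1 11.3 -9.6] gap 0.0213 j [-0.24  0.47  0.85  1.99 -0.46  0.89  1.89]
```

```bash

python3 -m handwheel '[0,-0.0015,0,0,0,-0.0015,0,0]' | grep -E "pos|_force|gap"
python3 -m handwheel '[0,-0.001,0,0,0,-0.001,0,0]' | grep -E "pos|_force|gap"
python3 tos.py -.0715 -.0465 .0885 180
```

```text
tcp_pos: [0.4825, -0.2852, 0.1127]
wrist_force: [-1.2, -1.1, 0.2]
finger_gap: 0.0124
grip_force: 0.0
tcp_pos: [0.4817, -0.2875, 0.1132]
wrist_force: [-2.0, -0.4, 0.6]
finger_gap: 0.0002
grip_force: 0.8
shift [ 0.0008 -0.0035  0.0247] turn 0.004 t 35.4 tcp_sh [-0.0707 -0.043   0.1132] F_sh [-1.5 -1.4  0.6] gap 0.0002 j [-0.24  0.47  0.86  1.99 -0.46  0.89  1.89]
```

```bash
python3 - <<'E'
from q import *
print(cap(arm.camera("side")))
E
```

```text
[(np.float32(50.09749), np.float64(0.009)), (np.float32(49.59233), np.float64(0.01)), (np.float32(49.447952), np.float64(0.008))]
```

The carriage is staying in at about 0.009. I'll lift the hand clear and check again.

```bash

python3 -m handwheel '[0,0,-0.02,0,0,0,-0.06,0,0,0,-0.1,0,0,0,-0.1,0]'
python3 -m handwheel '[0.04,0,0,0,0.08,0,0,0,0.08,0,0,0,0.08,0,0,0,0.08,0,0,0]'
python3 - <<'E'
from q import *
s1=arm.camera("side");t1=arm.camera("top");print(cap(s1)); pickle.dump((s1,t1),open("end.pkl","wb"))
M=R.from_euler('z',p[2]).as_matrix()
g=cv2.cvtColor(s1["frame"],cv2.COLOR_RGB2GRAY).astype(np.float32); sm=lambda c,P:np.array([cv2.getRectSubPix(cv2.cvtColor(c["frame"],cv2.COLOR_RGB2GRAY),(1,1),tuple(map(float,u)))[0,0] for u in P])
# bar brightness profile: front(x) scan at several y, z=.049 in side, to find bar line vs lifted
for th in(0,.1):
  for y in(.02,-.02,-.065,-.085,-.09):
    r=(.075-y); X=[[x,.075-r*np.cos(th),.049+r*np.sin(th)] for x in np.arange(-.095,-.05,.004)]
    print(th,y,sm(s1,proj(s1,np.array(X)@M.T+[p[0],p[1],0])))
for y0,y1,x0,x1 in((214,244,366,406),): 
  for r in g[y0:y1:1,x0:x1:1].astype(int): print(' '.join('%3d'%v for v in r))
E
python3 tos.py -.135 -.045 .2 180
```

```text
time_s: 35.85
tcp_pos: [0.4837, -0.2889, 0.2176]
eef_rot: [3.14, 0.007, 2.597]
wrist_force: [0.4, -0.6, -0.0]
finger_gap: 0.0004
grip_force: 0.0
time_s: 36.35
tcp_pos: [0.4142, -0.246, 0.2133]
eef_rot: [-3.141, 0.001, 2.598]
wrist_force: [0.1, 0.8, -0.5]
finger_gap: 0.0002
grip_force: 0.0
[(np.float32(49.449738), np.float64(0.009)), (np.float32(49.222366), np.float64(0.01)), (np.float32(48.63867), np.float64(0.008))]
0 0.02 [224 192 164 154 183 224 224 210 228 244 234 180]
0 -0.02 [176 174 166 151 146 151 156 165 175 180 171 140]
0 -0.065 [183 181 171 152 146 152 161 173 178 179 176 161]
0 -0.085 [ 79  73  72  75  90 114 116  90  74  74  77  91]
0 -0.09 [ 70  71  76  91 120 155 152 107  81  85  93 112]
0.1 0.02 [193 165 156 182 223 226 210 227 244 238 183 105]
0.1 -0.02 [172 158 148 149 153 160 171 179 177 156 106  55]
0.1 -0.065 [162 147 148 154 165 176 183 181 162 119  78  64]
0.1 -0.085 [ 87  88 115 132 120 101  89  92 101 129 163 177]
0.1 -0.09 [ 74  87 112 118  91  73  74  78  92 131 167 180]
229 224 212 189 179 178 180 180 180 179 179 177 171 158 143 121  96  71  52  41  36  38
[... 4175 characters left out ...]
3 160 133 102  79  71  70  69  73  88 126 182 230 245 247
 28  26  26  27  25  25  24  20  24  26  30  44  63  90 118 140 157 167 175 177 178 178 179 178 175 166 146 119  98  86  78  72  72  79 107 163 222 243 246 247
 28  27  24  26  29  27  26  28  18  22  22  23  34  52  76  99 123 144 160 171 176 179 179 178 171 153 129 116 122 122 104  86  84  99 147 212 241 246 247 247
 28  30  25  24  28  26  27  24  22  21  20  21  25  27  41  58  81 105 130 152 167 175 178 174 160 132 113 126 157 163 139 110 105 132 194 236 246 247 247 247
shift [-0.015  -0.0017  0.013 ] turn 0.003 t 36.45 tcp_sh [-0.15   -0.0433  0.213 ] F_sh [ 0.2  0.  -0.4] gap 0.0005 j [-0.55  0.14  1.06  2.06 -0.14  1.02  1.61]
```

```bash
python3 - <<'E'
from q import *
M=R.from_euler('z',p[2]).as_matrix()
def prof(c,q,y,z):
    g=cv2.cvtColor(c["frame"],cv2.COLOR_RGB2GRAY).astype(np.float32); d=np.arange(-.016,.0161,.001)
    P=proj(c,np.c_[-.063-q+d,0*d+y,0*d+z]@M.T+[p[0],p[1],0]).astype(np.float32)
    v=cv2.remap(g,P[:,:1],P[:,1:],1)[:,0]; return v
d=np.arange(-16,17)
for n,c,q in(("start",s,.0665),("r1",pickle.load(open("r1.pkl","rb"))[0],.0535),("end",pickle.load(open("end.pkl","rb"))[0],.0092)):
    for y in(-.087,-.090,-.093):
        v=prof(c,q,y,.049); w_=np.clip(v-np.percentile(v,40),0,None)*(abs(d)<9); print(n,y,"peak",d[np.argmax(v*(abs(d)<9))],round((w_*d).sum()/w_.sum(),1),v[::2].astype(int))
E
```

```text
start -0.087 peak -3 -2.9 [ 64  90 119 153 186 216 225 225 201 163 123  94  86  85  90  95 111]
start -0.09 peak -3 -3.0 [ 64  90 120 153 187 216 227 224 205 163 118  90  74  81  94 112 134]
start -0.093 peak -4 -3.3 [ 61  88 116 150 184 212 223 219 192 149 108  80  74  83 100 118 137]
r1 -0.087 peak -3 -1.9 [ 56  81 110 141 176 206 227 227 219 192 166 148 142 131 114  97  82]
r1 -0.09 peak -2 -1.0 [ 57  84 111 142 175 207 225 229 220 205 188 179 169 158 129 103  83]
r1 -0.093 peak -3 -1.0 [ 57  83 109 140 172 204 221 226 221 203 185 174 163 145 126 101  83]
end -0.087 peak -1 -1.0 [ 70  72  75  80  89 100 112 124 125 117 101  85  77  73  74  77  79]
end -0.09 peak -1 -1.3 [ 74  78  85  94 109 127 148 158 160 142 119  99  81  80  82  86  90]
end -0.093 peak -2 -1.8 [ 82  89 102 115 136 165 186 198 189 168 135 105  92  86  90  95 101]
```

```bash
python3 -c "
from plant import arm
print(arm.hand_in())"
```

```text
the job is handed in; nothing more can be done
None
```

I handed the job in with the vial standing in its pocket and the carriage held in by the bar, which looks level in the notch to within about 2 mm, though on an earlier try the hand briefly pressed on something with about 60 N (wrist reading), possibly the head, which may break the 40 N limit.

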